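Stir the drying beads in the steel dish

TASK

Take the stirring spoon out of its fork stand and, with its head down among the beads in the steel dish, stir them clockwise (seen from above) in wide circles, nearer its wall than its middle: start at the side of the dish farthest from the robot and go round two full turns, finishing at that far side, so that most of the beads end up at least half a bead's width from where they lay. Keep all the beads in the dish and do not shove the things around it. Then hang the spoon back in the fork by its collar, head down and still, and let go.

Things in the scene. Friction and masses are not known exactly. Their poses are not given: they have to be found in the camera images.
- spoon: loose stirring spoon, 0.16 kg, 153 mm long, hung head down by its collar. Origin: centre of the collar's underside, z up the handle. Black square handle 22 x 22 mm from 8 to 73 mm above; collar diameter 34, 8 thick (0 to +8 mm); shaft diameter 12 below; drum-shaped head, diameter 32, 28 mm high, underside 80 mm below. Its yaw is within 0.12 rad of the stand's
- spoon_grip (a point): middle of the handle's grip, on the spoon's axis, 36 mm above the spoon's origin
- spoon_tip (a point): centre of the underside of the spoon's head, on the spoon's axis, 80 mm below its origin
- stand: dark steel fork stand, fixed. Origin: on the bench under the slot's middle. Two level prongs along its x, 14 mm wide, 12 thick, tops 120 mm up; slot 20 mm wide, closed at x = +35. Mouth at -x, roughly towards the robot; the spoon's shaft passes only there. Post at x = +65, not above the prongs; base plate x = -15 to 105, y = +-50, 10 mm thick
- stand_seat (a point): middle of the slot at the height of the prongs' tops, where the hung spoon's origin belongs; axes as the stand. On each prong at the mouth (x = -29 to -35 mm) an upturned lip stands 4 mm high: lift the collar over it on the way out and in
- dish: round open steel dish clamped to the bench, upright walls: outer diameter 148 mm, inner 140 mm, 50 mm high, floor 4 mm thick; two clamp feet stand out at its foot, left and right, to 104 mm from its centre, 28 mm high. Origin: centre of its underside, z up, x ahead of the robot (far side), y to the robot's left
- bead1: loose white glazed bead (slippery, friction about 0.2) in the dish: a short cylinder, diameter 28 mm, 22 mm high, about 30 g, standing on the dish's floor at the start; the five lie spread in a ring about 43 mm (36 to 50) from the dish's centre, the middle being free. Origin: centre of its underside
- bead2: loose white glazed bead (slippery, friction about 0.2) in the dish: a short cylinder, diameter 28 mm, 22 mm high, about 30 g, standing on the dish's floor at the start; the five lie spread in a ring about 43 mm (36 to 50) from the dish's centre, the middle being free. Origin: centre of its underside
- bead3: loose white glazed bead (slippery, friction about 0.2) in the dish: a short cylinder, diameter 28 mm, 22 mm high, about 30 g, standing on the dish's floor at the start; the five lie spread in a ring about 43 mm (36 to 50) from the dish's centre, the middle being free. Origin: centre of its underside
- bead4: loose white glazed bead (slippery, friction about 0.2) in the dish: a short cylinder, diameter 28 mm, 22 mm high, about 30 g, standing on the dish's floor at the start; the five lie spread in a ring about 43 mm (36 to 50) from the dish's centre, the middle being free. Origin: centre of its underside
- bead5: loose white glazed bead (slippery, friction about 0.2) in the dish: a short cylinder, diameter 28 mm, 22 mm high, about 30 g, standing on the dish's floor at the start; the five lie spread in a ring about 43 mm (36 to 50) from the dish's centre, the middle being free. Origin: centre of its underside
- bottle: bystander: white plastic bottle, diameter 64 mm, 150 mm high, loose; origin at its underside's centre
- petri: bystander: closed white petri dish, diameter 94 mm, 18 mm high, loose; origin at its underside's centre
- beaker: bystander: white ceramic beaker, rim diameter 72 mm, 90 mm high, loose; origin at its underside's centre
- pumpbox: bystander: black pump box 140 x 110 x 45 mm, loose; origin at its underside's centre
Things that resemble listed ones, but are neither listed nor needed, are in the scene too. Of the things shaped like the spoon, the bare steel one is meant.

How it is judged:
By the outcome, as a careful person would: the job done as asked, in the order asked, and still so for the second after the job is handed in, with the robot touching nothing.
It also fails if it takes over 70 s, if anything falls off the work surface, if the arm or the gripper's body presses on something with over 40 N, if the wrist force passes 120 N, or if a joint passes its speed limit or range.

ROBOT

A 7-joint arm with a two-finger parallel gripper is mounted at the origin on the work surface. World frame = base frame: x ahead of the robot, y to its left, z up, the work surface at z = 0. Lengths are in m, angles in rad, forces in N, time in s.
With the tool pointing down it reaches from about 0.4 to 0.85 m from the base axis. Payload 10.4 kg.
Tool frame: the origin (TCP) lies at the centre of the arm's flange, where the gripper is bolted on; the fingertips stand 182 mm ahead of it and the grasp point (between the pads) lies r.grasp_offset ahead of it (r.grasp_offset is the distance from the TCP to the grasp point, in m); z points along the fingers, y is the line along which they close (so a half turn about z gives the same grasp; the last joint's range is limited). The gripper opens to 87 mm and grips with 3 to 60 N. Pads are 19 mm wide; open, the fingers measure 117 mm over their backs; the gripper's body (75 mm by 190 mm) begins 51 mm behind the grasp point.
Start: joints at [-1.142, 0.332, -0.065, 1.46, 0.022, 1.35, -0.088], TCP at [0.273, 0.562, 0.405] pointing down, gripper open.
Joint ranges: [-2.6, 2.6], [-0.5, 2.12], [-1.47, 1.34], [0.16, 2.42], [-1.27, 4.41], [0.06, 2.06], [-2.6, 2.6]. Speed limits (rad/s): [2.22, 2.22, 2.79, 2.79, 3.14, 3.14, 3.14].

INTERFACE

Orientations are given as a unit quaternion [x, y, z, w].
In Python, from bench import status, vision, job, spotter, r gives the robot as it stands. The module is installed in compiled form; this text tells all that it offers.
- The arm moves only by the tool play_rows, never from a script. Its argument "series" is a list of rows, each a list of 6 numbers: the shift along the tool's x, y, z each as a share of 150 mm, from -1 to 1, then the turn, a rotation vector about the tool's x, y, z each as a share of 30 degrees, from -1 to 1. In form: [[x, y, z, ax, ay, az], ...]. A call has 1 to 5 rows; each row is the pose to reach, as a shift and turn from the pose commanded when the call began, along the tool's axes at that moment; what a row does not reach only later rows make up. A row lasts 1/10 s, in which the tool goes at most 50 mm and 8.59 degrees, less where a joint would pass 70% of its speed; a pose out of reach is approached as far as the arm can. A call with a number of a shift or a turn outside -1 to 1 is refused whole. A call with a gripper value outside its range is refused whole. "fingers" is the opening, from -1 (shut) to 1 (fully open), set as the call begins (left out, the last holds). The fingers move at their own pace and stop on an object; "squeeze" is the grip in N (left out, the last holds). Time passes only in rows, so rows that repeat a pose let the fingers close. It gives the time, the measured TCP pose, the force, the opening and the grip force at its end, in the units of the state.
- status.read_state(): the state, without advancing time (a new reading comes with each control period).
- vision.camera(name): name is "side" or "top" or "wrist"; returns the picture (420x560x3 uint8, blue, green, red); there is no depth.
- vision.calibration(name): a dict with "fx", "fy", "cx", "cy" (pixels), "rvec" (rotation vector, rad) and "tvec" (3), from world to camera coordinates, as OpenCV has them; the wrist camera has in their place "T_tool_cam" (4x4, takes a point from camera to tool coordinates, whose origin is the TCP and whose axes are the flange's). Camera axes: x right, y down, z forward; pixel columns grow to the right and rows downward; lengths in m; the calibration is good to about 2 mm. A picture is of the moment at which its call begins: read the wrist's pose just before it. calibration takes no time and is no camera call.
- job.close_job(): hands the job in; it is judged then, once.
Trained networks look in the newest picture that a camera, given by its name, has taken for a name from the list of things; names that differ only in an ending like _2 or _b are one class to them, and where a whole thing is asked for, a point or a joint stands for the part that bears it (a point fixed in the world has none). Each returns a list of dicts, best first, with "conf" (0 to 1); they miss things now and then, are a little off and sometimes report something else, mostly with a low value. They report only what shows in the picture. A call takes as long as a camera call. They do not tell look-alikes from the thing itself.
- spotter.boxes_of(camera, name): "point" ([x, y, z] in m, in world coordinates, good to about 4 mm: the middle of the surface that is visible of it).
- spotter.regions_of(camera, name): "pixels" (420x560 bool, what is visible of it).
The state is a dict: "time": time; "joint_positions": joint angles; "joint_vel": joint speeds; "joint_torque": joint torques, N m; "ee_pos": TCP position; "eef_rot": TCP orientation; "ft_force": force on the tool from outside, world axes, zero at the start; "torque": the same for the moment, N m; "width": finger opening in m; "grip_force": force on a finger pad.
Only numpy, scipy, OpenCV 4.12 (cv2) and the standard library are available. Lean on these libraries where they do the work, as an engineer would, in place of code of your own. Each camera call takes 0.05 s, during which the arm holds its last target. There are 200 camera calls.

## Working session

There is one attempt and no reset: what is moved stays moved. The work goes in short steps, Python scripts to look and compute and a tool call to move; the robot and the scene stay as the last step left them, time stands still between calls to the robot, and variables do not carry over. Pictures are saved under pics/ and viewed, at most 10 in all, crops included, and the job is handed in when it is done.

Besides the shell and the picture viewer there is one more tool, called after "Request:" by a JSON object that holds its "api" and its "payload". play_rows: Moves the arm, as the interface text tells. Shift numbers are shares of 150 mm and turn numbers shares of 30 degrees, none past 1 either way. Its arguments: {"type":"object","properties":{"series":{"type":"array","items":{"type":"array","items":{"type":"number"}}},"fingers":{"type":"number"},"squeeze":{"type":"number"}},"required":["series"]}

```bash
mkdir -p pics; python3 - <<'E'
from bench import status, vision, job, spotter, r
import cv2,numpy as np
s=status.read_state(); print({k:np.round(v,3).tolist() for k,v in s.items()}, r.grasp_offset)
a=vision.camera("top"); b=vision.camera("side")
cv2.imwrite("pics/top.png",a); cv2.imwrite("pics/side.png",b)
for c in("top","side"):
  for n in("spoon","stand","dish","bottle","petri","beaker","pumpbox","bead1"):
    print(c,n,[(np.round(d["point"],3).tolist(),round(d["conf"],2)) for d in spotter.boxes_of(c,n)])
print(vision.calibration("top"),vision.calibration("side"),vision.calibration("wrist"))
E
```

```text
{'time': 0.0, 'joint_positions': [-1.142, 0.333, -0.065, 1.461, 0.022, 1.35, -0.088], 'joint_vel': [-0.002, -0.0, 0.002, 0.0, 0.001, -0.001, -0.001], 'joint_torque': [-0.0, -62.325, 0.024, -38.99, -0.061, 0.04, 0.0], 'ee_pos': [0.273, 0.562, 0.404], 'eef_rot': [0.224, 0.975, -0.001, -0.0], 'ft_force': [-0.805, -0.401, -0.171], 'torque': [-0.019, -0.026, -0.019], 'grip_force': 0.0, 'width': 0.087} 0.1635
top spoon [([0.484, 0.275, 0.103], 0.7), ([0.565, 0.189, 0.176], 0.63)]
top stand [([0.607, 0.191, 0.01], 0.84), ([0.561, 0.192, 0.18], 0.21)]
top dish [([0.523, -0.175, 0.002], 0.76), ([0.61, 0.192, 0.014], 0.71)]
top bottle [([0.77, 0.031, 0.104], 0.68)]
top petri [([0.434, -0.006, 0.017], 0.69), ([0.562, 0.189, 0.179], 0.43)]
top beaker [([0.549, 0.419, 0.051], 0.83)]
top pumpbox [([0.434, -0.008, 0.016], 0.65)]
top bead1 [([0.484, -0.193, 0.023], 0.58), ([0.539, -0.13, 0.027], 0.52), ([0.538, -0.216, 0.025], 0.49)]
side spoon [([0.568, 0.187, 0.134], 0.8), ([0.481, 0.28, 0.084], 0.77)]
side stand [([0.608, 0.2, 0.011], 0.62)]
side dish [([0.521, -0.163, 0.013], 0.97)]
side bottle 
[... 486 characters left out ...]
0.61713342,  1.34213229])} {'fx': 502.0095699350103, 'fy': 502.0095699350103, 'cx': 281.07789844653354, 'cy': 213.55880328740238, 'rvec': array([ 2.38865334, -0.1758343 ,  0.06251589]), 'tvec': array([-0.61409396,  0.11953352,  1.30346204])} {'fx': 299.1270751722366, 'fy': 299.1270751722366, 'cx': 279.04868672630903, 'cy': 208.51528583123095, 'T_tool_cam': array([[ 3.44566779e-05, -9.55467886e-01, -2.95095098e-01,
         8.27713868e-02],
       [ 9.99999993e-01, -1.09466995e-06,  1.20309012e-04,
         6.73368761e-05],
       [-1.15274429e-04, -2.95095100e-01,  9.55467879e-01,
         1.94690728e-02],
       [ 0.00000000e+00,  0.00000000e+00,  0.00000000e+00,
         1.00000000e+00]])}
```

View pics/top.png

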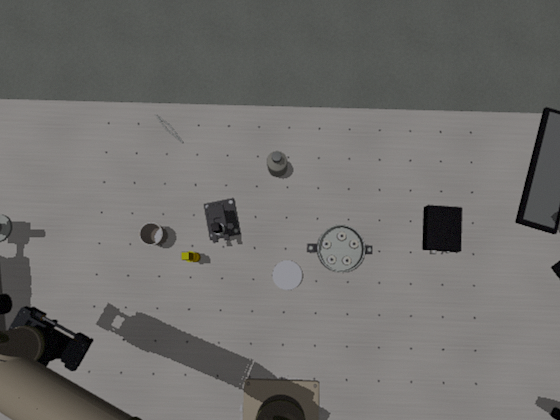

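View pics/side.png

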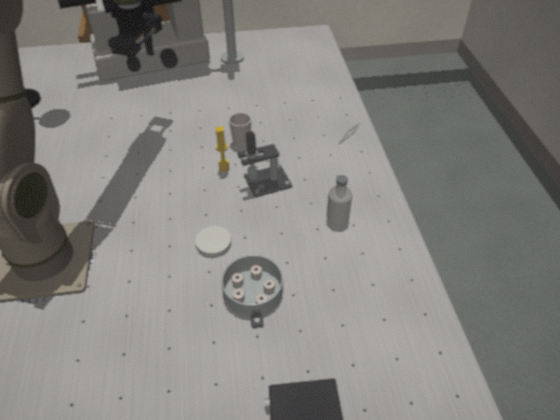

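The top view shows the steel spoon in the stand at about (220,228), the yellow look-alike at (191,256), the dish at (341,248) with five beads, the petri dish at (287,275) and the bottle at (277,163). The side view agrees. I'll move the wrist camera over the stand.

Request:
{"api": "play_rows", "payload": {"series": [[-0.2,-0.13,-0.03,0,0,0],[-0.41,-0.26,-0.05,0,0,0],[-0.61,-0.39,-0.08,0,0,0],[-0.815,-0.524,-0.1,0,0,0]], "fingers": 1}}

```text
time: 1.3
ee_pos: [0.3491, 0.437, 0.4201]
eef_rot: [0.224, 0.975, 0.0, 0.0]
ft_force: [0.1, 0.6, 0.5]
width: 0.0869
grip_force: 0.0
```

Request:
{"api": "play_rows", "payload": {"series": [[-0.2,-0.13,-0.03,0,0,0],[-0.41,-0.26,-0.05,0,0,0],[-0.61,-0.39,-0.08,0,0,0],[-0.815,-0.524,-0.1,0,0,0]]}}

```text
time: 1.7
ee_pos: [0.4247, 0.3128, 0.4352]
eef_rot: [0.224, 0.975, 0.0, 0.0]
ft_force: [0.5, 0.3, -0.2]
width: 0.0875
grip_force: 0.0
```

Request:
{"api": "play_rows", "payload": {"series": [[-0.2,-0.13,-0.03,0,0,-0.2],[-0.41,-0.26,-0.05,0,0,-0.4],[-0.61,-0.39,-0.08,0,0,-0.6],[-0.815,-0.524,-0.1,0,0,-0.863],[-0.815,-0.524,-0.1,0,0,-0.863]]}}

```text
time: 2.2
ee_pos: [0.5021, 0.1849, 0.4505]
eef_rot: [0.0, 1.0, -0.001, 0.001]
ft_force: [-0.1, 0.3, 0.1]
width: 0.0873
grip_force: 0.0
```

```bash
cat > h.py <<'E'
from bench import status, vision, job, spotter, r
import cv2,numpy as np
from scipy.spatial.transform import Rotation as R
def cam(name,s=None):
    c=vision.calibration(name); K=np.array([[c["fx"],0,c["cx"]],[0,c["fy"],c["cy"]],[0,0,1]])
    if name=="wrist":
        T=np.eye(4);T[:3,:3]=R.from_quat(s["eef_rot"]).as_matrix();T[:3,3]=s["ee_pos"]
        W=T@c["T_tool_cam"]
    else:
        M=np.eye(4);M[:3,:3]=cv2.Rodrigues(c["rvec"])[0];M[:3,3]=c["tvec"];W=np.linalg.inv(M)
    return K,W
def ray(px,K,W,z):
    d=W[:3,:3]@np.linalg.inv(K)@np.array([px[0],px[1],1.]); return W[:3,3]+d*(z-W[2,3])/d[2]
def proj(P,K,W):
    q=np.linalg.inv(W)@np.append(P,1); q=K@q[:3]; return q[:2]/q[2]
def pose(s): print("t",round(s["time"],2),"p",np.round(s["ee_pos"],4),"rot",np.round(R.from_quat(s["eef_rot"]).as_matrix(),3).tolist(),"F",np.round(s["ft_force"],1),"w",round(s["width"],4),"g",round(s["grip_force"],1))
E
python3 - <<'E'
from h import *
s=status.read_state(); pose(s); a=vision.camera("wrist"); cv2.imwrite("pics/w1.png",a)
np.savez("w1.npz",a=a,p=s["ee_pos"],q=s["eef_rot"])
for n in("spoon","stand","spoon_grip","stand_seat","dish"):
    print(n,[(np.round(d["point"],3).tolist(),round(d["conf"],2)) for d in spotter.boxes_of("wrist",n)])
print(np.round(s["joint_positions"],2))
E
```

```text
t 2.2 p [0.5021 0.1849 0.4505] rot [[-1.0, 0.001, 0.002], [0.001, 1.0, -0.001], [-0.002, -0.001, -1.0]] F [-0.1  0.3  0.1] w 0.0873 g 0.0
spoon [([0.483, 0.28, 0.123], 0.77), ([0.559, 0.195, 0.15], 0.76)]
stand [([0.573, 0.213, 0.009], 0.71)]
spoon_grip [([0.551, 0.194, 0.148], 0.97), ([0.48, 0.281, 0.124], 0.72), ([0.538, -0.2, 0.014], 0.5)]
stand_seat [([0.575, 0.216, 0.01], 0.76)]
dish [([0.523, -0.154, 0.012], 0.91)]
[-0.64  0.11  0.22  1.64 -0.02  1.4   1.15]
```

View pics/w1.png

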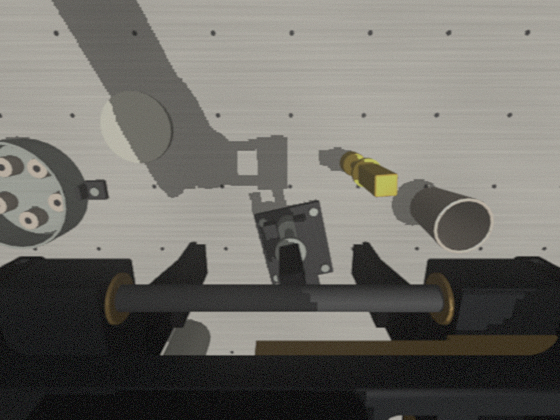

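The wrist view shows the steel spoon's handle at (290,262), the stand plate with near corners at about (256,213) and (321,200), the yellow look-alike at (380,180), and the dish at left. I'll enlarge and brighten the stand.

```bash
python3 - <<'E'
from h import *
f=lambda im:(255*(im/255.)**0.45).astype(np.uint8)
a=cv2.imread("pics/w1.png")[180:300,230:350]; b=cv2.imread("pics/top.png")[190:250,193:253]
cv2.imwrite("pics/crop1.png",f(np.hstack([cv2.resize(a,(400,400),interpolation=cv2.INTER_CUBIC),cv2.resize(b,(400,400),interpolation=cv2.INTER_CUBIC)])))
E
```

```text
(no output)
```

View pics/crop1.png

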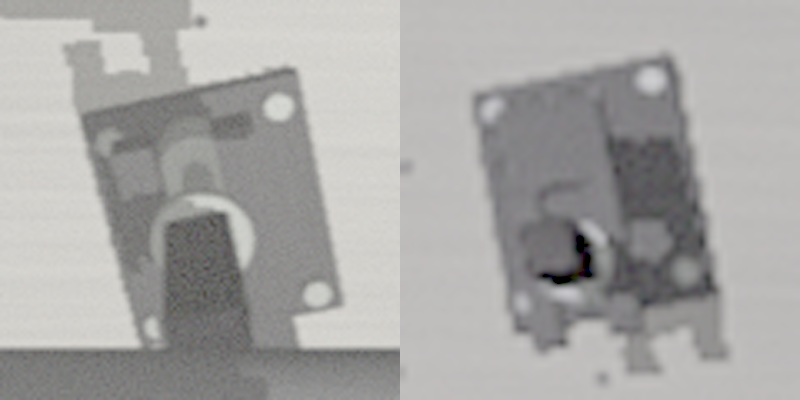

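```bash
python3 - <<'E'
from h import *
from scipy.optimize import least_squares
z=np.load("w1.npz"); s={"ee_pos":z["p"],"eef_rot":z["q"]}
kt=cam("top"); kw=cam("wrist",s); ks=cam("side")
top=[((203.5,204.2),(.105,.05)),((234,198.2),(.105,-.05)),((240.7,233.9),(-.015,-.05)),((209.5,239.5),(-.015,.05))]
wr=[((254.9,214.5),(-.015,-.05)),((318.8,200.4),(-.015,.05)),((332.9,270.9),(.105,.05))]
def fit(sets):
    A=np.array([l for _,l,_ in sets]);B=np.array([ray(p,*k,.01)[:2] for p,_,k in sets])
    def f(v):
        c,s_=np.cos(v[2]),np.sin(v[2]); return (A@np.array([[c,s_],[-s_,c]])+v[:2]-B).ravel()
    o=least_squares(f,[.57,.19,0]); print(np.round(o.x,4),np.round(1000*o.fun,1)); return o.x
t=[(p,l,kt) for p,l in top]; w=[(p,l,kw) for p,l in wr]
fit(t);fit(w);fit(t+w)
print("collar wrist",ray((291,253),*kw,.128), "top collar", ray((193+182/6.667,190+262/6.667),*kt,.128))
# side & top: dish rim / spoon handle
for c,k in(("side",ks),("top",kt)):
    vision.camera(c)
    for n in("spoon","dish","bead1"):
        for d in spotter.regions_of(c,n):
            ys,xs=np.nonzero(d["pixels"]); print(c,n,round(d["conf"],2),len(xs),xs.min(),xs.max(),ys.min(),ys.max(),np.round([xs.mean(),ys.mean()],1))
E
```

```text
[0.5643 0.1975 0.22  ] [ 1.8  0.2  1.2  0.2 -1.   0.5 -2.  -0.9]
[0.563  0.199  0.2211] [-0.4 -2.3 -0.7  1.3  1.1  1. ]
[0.5637 0.1982 0.2196] [ 1.3  0.8  0.6  0.8 -1.6  1.2 -2.5 -0.2  0.2 -3.2  0.1  0.5  1.9  0. ]
collar wrist [0.56555992 0.19847833 0.128     ] top collar [0.56436418 0.19250819 0.128     ]
side spoon 0.95 413 246 259 131 178 [252.1 154.9]
side spoon 0.94 354 216 229 127 171 [222. 149.]
side spoon 0.26 1307 239 291 145 196 [266.8 173.1]
side dish 0.81 2762 220 283 255 326 [252.9 286.4]
side bead1 0.69 138 232 243 273 286 [237.4 279.6]
side bead1 0.55 371 246 258 132 178 [251.7 155.4]
side bead1 0.54 148 251 262 265 279 [256.4 271.9]
side bead1 0.54 71 256 266 294 302 [260.6 298. ]
side bead1 0.48 105 234 244 290 301 [239.  295.2]
top spoon 0.55 87 212 224 223 231 [217.9 226.5]
top dish 0.92 1675 308 372 225 271 [340.8 248.1]
top bead1 0.61 71 337 346 231 239 [341.4 235.2]
top bead1 0.56 62 342 351 256 263 [346.3 259.6]
top bead1 0.55 59 322 330 240 247 [326.1 243.5]
top bead1 0.49 68 349 358 239 247 [353.7 243. ]
top bead1 0.35 101 212 224 222 231 [218.1 226.2]
```

The stand is at (0.564, 0.198) with a yaw of 0.22, and the collar was measured over the same point. The handle yaw is close to that. I'll align and descend.

Request:
{"api": "play_rows", "payload": {"series": [[-0.14,0.03,0,0,0,-0.14],[-0.28,0.055,0,0,0,-0.28],[-0.42,0.08,0,0,0,-0.42],[-0.42,0.08,0,0,0,-0.42]]}}

```text
time: 3.3
ee_pos: [0.5644, 0.2022, 0.4489]
eef_rot: [-0.111, 0.994, -0.0, -0.0]
ft_force: [0.2, 0.9, -0.8]
width: 0.0872
grip_force: 0.0
```

Request:
{"api": "play_rows", "payload": {"series": [[0,0,0.22,0,0,0],[0,0,0.44,0,0,0],[0,0,0.66,0,0,0],[0,0,0.873,0,0,0],[0,0,0.873,0,0,0]]}}

```text
time: 3.8
ee_pos: [0.5611, 0.2017, 0.3147]
eef_rot: [-0.109, 0.994, -0.001, -0.004]
ft_force: [0.1, 0.5, -0.8]
width: 0.0873
grip_force: 0.0
```

```bash
python3 - <<'E'
from h import *
s=status.read_state(); pose(s); a=vision.camera("wrist"); t=vision.camera("top"); b=vision.camera("side")
f=lambda im:(255*(im/255.)**0.5).astype(np.uint8)
cv2.imwrite("pics/g1.png",f(np.hstack([cv2.resize(a[180:330,190:390],(400,300)),cv2.resize(b[110:200,200:320],(400,300),interpolation=cv2.INTER_CUBIC)])))
E
```

```text
t 3.8 p [0.5611 0.2017 0.3147] rot [[-0.976, -0.218, -0.007], [-0.218, 0.976, -0.003], [0.007, -0.002, -1.0]] F [ 0.1  0.5 -0.8] w 0.0873 g 0.0
```

View pics/g1.png

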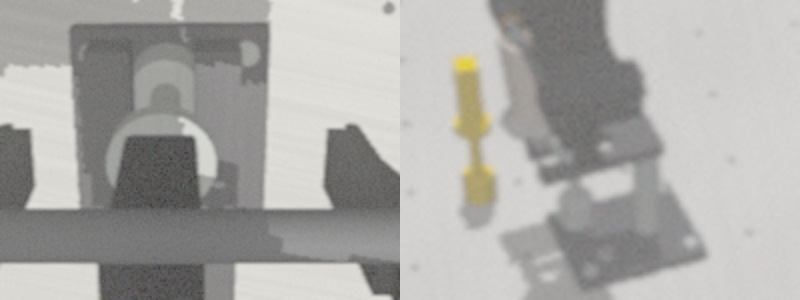

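The handle lies between the fingers, with its centre near crop x=158, about 5 mm to the tool's -y. The collar sits on the prongs below the fingertips. I'll centre and close.

Request:
{"api": "play_rows", "payload": {"series": [[-0.015,-0.035,-0.03,0,0,0],[-0.015,-0.035,-0.03,0,0,0],[-0.015,-0.035,-0.03,0,0,0]]}}

```text
time: 4.25
ee_pos: [0.5666, 0.1972, 0.3245]
eef_rot: [-0.109, 0.994, 0.0, 0.001]
ft_force: [0.7, -0.2, 0.4]
width: 0.0864
grip_force: 0.0
```

Request:
{"api": "play_rows", "payload": {"series": [[0,0,0,0,0,0],[0,0,0,0,0,0],[0,0,0,0,0,0],[0,0,0,0,0,0],[0,0,0,0,0,0]], "fingers": -1, "squeeze": 40}}

```text
time: 4.75
ee_pos: [0.5662, 0.1975, 0.3232]
eef_rot: [-0.11, 0.994, 0.0, -0.0]
ft_force: [-1.4, -0.8, -0.5]
width: 0.0556
grip_force: 0.0
```

Request:
{"api": "play_rows", "payload": {"series": [[0,0,0,0,0,0],[0,0,0,0,0,0],[0,0,0,0,0,0],[0,0,0,0,0,0],[0,0,0,0,0,0]]}}

```text
time: 5.25
ee_pos: [0.5662, 0.1974, 0.3233]
eef_rot: [-0.11, 0.994, 0.0, 0.0]
ft_force: [0.2, -1.2, 0.9]
width: 0.0219
grip_force: 40.0
```

Gripped at width 21.9 mm, with the hung TCP at (0.566, 0.197, 0.323). I'll lift over the lip, go out through the mouth, and lift clear.

Request:
{"api": "play_rows", "payload": {"series": [[0,0,-0.05,0,0,0],[0,0,-0.1,0,0,0],[0,0,-0.1,0,0,0]]}}

```text
time: 5.55
ee_pos: [0.5666, 0.1975, 0.3399]
eef_rot: [-0.11, 0.994, 0.0, 0.001]
ft_force: [-0.5, 0.0, -1.1]
width: 0.0218
grip_force: 40.0
```

Request:
{"api": "play_rows", "payload": {"series": [[0.15,0,0,0,0,0],[0.3,0,0,0,0,0],[0.45,0,0,0,0,0],[0.6,0,0,0,0,0],[0.6,0,0,0,0,0]]}}

```text
time: 6.05
ee_pos: [0.4766, 0.1774, 0.3385]
eef_rot: [-0.11, 0.994, 0.0, -0.0]
ft_force: [1.3, -1.1, -1.7]
width: 0.0219
grip_force: 40.0
```

Request:
{"api": "play_rows", "payload": {"series": [[0,0,-0.2,0,0,0],[0,0,-0.4,0,0,0],[0,0,-0.6,0,0,0],[0,0,-0.6,0,0,0]]}}

```text
time: 6.45
ee_pos: [0.4795, 0.178, 0.4327]
eef_rot: [-0.11, 0.994, 0.001, 0.003]
ft_force: [0.2, 0.6, -2.2]
width: 0.022
grip_force: 40.0
```

```bash
python3 - <<'E'
from h import *
s=status.read_state(); pose(s); kt=cam("top"); ks=cam("side"); kw=cam("wrist",s)
w=vision.camera("wrist");t=vision.camera("top"); b=vision.camera("side")
# dish center from rim silhouettes & beads
for c,k in(("top",kt),("side",ks),("wrist",kw)):
    for d in spotter.boxes_of(c,"dish")[:2]: print(c,"dish",np.round(d["point"],3),round(d["conf"],2))
    for d in spotter.regions_of(c,"bead1"):
        ys,xs=np.nonzero(d["pixels"])
        print(c,"bead",round(d["conf"],2),len(xs),np.round(ray((xs.mean(),ys.mean()),*k,.022 if c!="top" else .024),3))
f=lambda im:(255*(im/255.)**0.6).astype(np.uint8)
cv2.imwrite("pics/d1.png",f(np.hstack([cv2.resize(t[218:278,301:381],(400,300),interpolation=cv2.INTER_CUBIC),cv2.resize(b[240:345,185:325],(400,300),interpolation=cv2.INTER_CUBIC)])))
cv2.imwrite("pics/w2raw.png",w); cv2.imwrite("pics/s2.png",b);cv2.imwrite("pics/t2.png",t)
E
```

```text
t 6.45 p [0.4795 0.178  0.4327] rot [[-0.976, -0.218, 0.006], [-0.218, 0.976, 0.004], [-0.007, 0.002, -1.0]] F [ 0.2  0.6 -2.2] w 0.022 g 40.0
top dish [ 0.524 -0.173  0.002] 0.55
top bead 0.57 67 [ 0.566 -0.175  0.024]
top bead 0.49 74 [ 0.542 -0.214  0.024]
top bead 0.46 47 [ 0.488 -0.194  0.024]
top bead 0.44 78 [ 0.491 -0.145  0.024]
side dish [ 0.52  -0.167  0.01 ] 0.68
side bead 0.52 101 [ 0.492 -0.153  0.022]
side bead 0.5 116 [ 0.538 -0.135  0.022]
side bead 0.44 117 [ 0.565 -0.183  0.022]
wrist dish [ 0.52  -0.128  0.014] 0.7
wrist bead 0.76 511 [ 0.56  -0.167  0.022]
wrist bead 0.73 341 [ 0.49  -0.149  0.022]
wrist bead 0.7 314 [ 0.536 -0.131  0.022]
wrist bead 0.57 181 [ 0.483 -0.172  0.022]
```

View pics/d1.png

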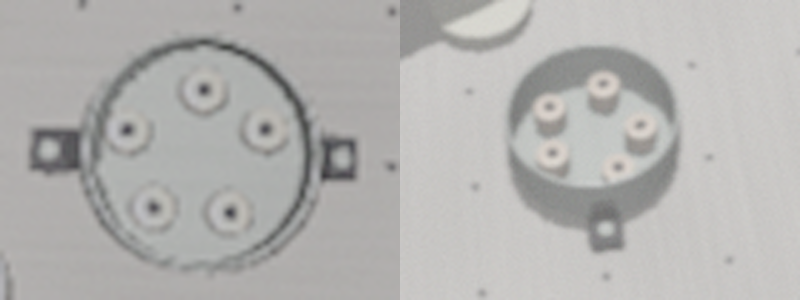

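The top crop shows the dish ring with the five beads evenly round it, at angles of about -3°, 68°, 139°, 211° and 295°. The middle is free. I'll pin down the dish's centre by fitting silhouettes.

```bash
python3 - <<'E'
from h import *
from scipy.optimize import minimize
a=np.linspace(0,2*np.pi,90)
def sil(c,k):
    P=[proj((c[0]+.074*np.cos(t),c[1]+.074*np.sin(t),z),*k) for z in(0,.05) for t in a]
    m=np.zeros((1680,2240),np.uint8); h=cv2.convexHull(np.round((np.array(P)+.5)*4).astype(np.int32)); cv2.fillConvexPoly(m,h,1)
    return cv2.resize(m.astype(np.float32),(560,420),interpolation=cv2.INTER_AREA)
E=[]
for c in("top","side"):
    k=cam(c); vision.camera(c); d=spotter.regions_of(c,"dish")
    d=[x for x in d if x["pixels"].sum()>1200][0]; m=d["pixels"].astype(np.uint8)
    m=cv2.morphologyEx(cv2.morphologyEx(m,cv2.MORPH_CLOSE,np.ones((15,15))),cv2.MORPH_OPEN,cv2.getStructuringElement(cv2.MORPH_ELLIPSE,(23,23))).astype(np.float32)
    E.append((k,m))
    f=lambda v,S=[(k,m)]:sum(np.abs(sil(v,kk)-mm).sum() for kk,mm in S)
    o=minimize(f,[.523,-.173],method="Nelder-Mead",options={"initial_simplex":[[.523,-.173],[.53,-.173],[.523,-.165]]}); print(c,np.round(o.x,4),o.fun,m.sum())
print("feet mid top",ray((339.7,248.8),*E[0][0],.02))
s=status.read_state(); pose(s)
E
```

```text
Traceback (most recent call last):
IndexError: list index out of range
```

Request:
{"api": "play_rows", "payload": {"series": [[0,-0.2,0,0,0,0.14],[0,-0.4,0,0,0,0.28],[0,-0.6,0,0,0,0.42],[0,-0.6,0,0,0,0.42]], "squeeze": 60}}

```text
time: 7.4
ee_pos: [0.4988, 0.0849, 0.4285]
eef_rot: [0.005, 1.0, -0.001, 0.0]
ft_force: [0.0, 0.9, -1.4]
width: 0.0222
grip_force: 60.0
```

Request:
{"api": "play_rows", "payload": {"series": [[0.05,-0.2,0,0,0,0],[0.05,-0.4,0,0,0,0],[0.05,-0.6,0,0,0,0],[0.05,-0.6,0,0,0,0]]}}

```text
time: 7.8
ee_pos: [0.4902, -0.0045, 0.4285]
eef_rot: [0.003, 1.0, -0.0, 0.0]
ft_force: [-0.9, 0.4, -0.9]
width: 0.0216
grip_force: 60.0
```

```bash
cat > dishfit.py <<'E'
from h import *
from scipy.optimize import minimize
a=np.linspace(0,2*np.pi,90)
def sil(c,k):
    P=[proj((c[0]+.074*np.cos(t),c[1]+.074*np.sin(t),z),*k) for z in(0,.05) for t in a]
    m=np.zeros((1680,2240),np.uint8); h=cv2.convexHull(np.round((np.array(P)+.5)*4).astype(np.int32)); cv2.fillConvexPoly(m,h,1)
    return cv2.resize(m.astype(np.float32),(560,420),interpolation=cv2.INTER_AREA)
s=status.read_state(); pose(s)
for c in("wrist","top","side"):
    k=cam(c,s); im=vision.camera(c); cv2.imwrite(f"pics/raw_{c}.png",im)
    for d in spotter.regions_of(c,"dish"):
        m=d["pixels"].astype(np.uint8); ys,xs=np.nonzero(m); print(c,round(d["conf"],2),m.sum(),xs.min(),xs.max(),ys.min(),ys.max())
        if m.sum()<1200: continue
        if c!="wrist": m=cv2.morphologyEx(cv2.morphologyEx(m,cv2.MORPH_CLOSE,np.ones((15,15))),cv2.MORPH_OPEN,cv2.getStructuringElement(cv2.MORPH_ELLIPSE,(23,23)))
        f=lambda v:np.abs(sil(v,k)-m).sum()
        o=minimize(f,[.523,-.173],method="Nelder-Mead",options={"initial_simplex":[[.523,-.173],[.53,-.173],[.523,-.165]]}); print(c,np.round(o.x,4),o.fun,m.sum())
E
python3 dishfit.py
```

```text
t 7.8 p [ 0.4902 -0.0045  0.4285] rot [[-1.0, 0.006, 0.0], [0.006, 1.0, -0.001], [-0.0, -0.001, -1.0]] F [-0.9  0.4 -0.9] w 0.0216 g 60.0
wrist 0.6 9438 84 234 149 261
wrist [ 0.5228 -0.1714] 3047.4375 9438
wrist 0.36 5382 384 492 212 327
wrist [ 1.1843 -0.0488] 5382.0 5382
top 0.77 1429 320 372 224 271
top [ 0.5266 -0.1756] 244.125 1629
top 0.68 73 349 358 239 247
side 0.68 246 221 234 176 204
side 0.62 2737 221 283 255 327
side [ 0.5254 -0.1746] 109.6875 3120
```

Top and side silhouettes agree on a dish centre of about (0.5255, -0.1745). I'll go above it.

Request:
{"api": "play_rows", "payload": {"series": [[-0.04,-0.19,0,0,0,0],[-0.08,-0.37,0,0,0,0],[-0.13,-0.56,0,0,0,0]]}}

```text
time: 8.4
ee_pos: [0.5103, -0.084, 0.4283]
eef_rot: [-0.001, 1.0, 0.0, 0.0]
ft_force: [0.2, -0.1, -1.6]
width: 0.0219
grip_force: 60.0
```

Request:
{"api": "play_rows", "payload": {"series": [[-0.04,-0.19,0,0,0,0],[-0.08,-0.37,0,0,0,0],[-0.13,-0.56,0,0,0,0],[-0.13,-0.56,0,0,0,0],[-0.13,-0.56,0,0,0,0]]}}

```text
time: 8.9
ee_pos: [0.5298, -0.1677, 0.428]
eef_rot: [0.0, 1.0, 0.0, -0.0]
ft_force: [0.3, 1.1, -1.7]
width: 0.0219
grip_force: 60.0
```

```bash
sed -i 's/("wrist","top","side")/("top","side")/' dishfit.py; python3 dishfit.py; python3 - <<'E'
from h import *
s=status.read_state(); pose(s); print(np.round(s["joint_positions"],2))
f=lambda im:(255*(im/255.)**0.6).astype(np.uint8)
b=cv2.imread("pics/raw_side.png"); w=vision.camera("wrist")
cv2.imwrite("pics/d2.png",f(np.hstack([cv2.resize(b[170:350,140:340],(400,360),interpolation=cv2.INTER_CUBIC),cv2.resize(w[100:352,140:420],(400,360))])))
E
```

```text
t 8.9 p [ 0.5298 -0.1677  0.428 ] rot [[-1.0, 0.0, -0.001], [0.0, 1.0, 0.0], [0.001, 0.0, -1.0]] F [ 0.3  1.1 -1.7] w 0.0219 g 60.0
top 0.65 308 308 336 231 270
side 0.96 2722 222 283 255 327
side [ 0.5257 -0.1761] 69.8125 3153
side 0.18 736 265 291 145 193
t 9.1 p [ 0.5297 -0.1667  0.4282] rot [[-1.0, -0.002, -0.0], [-0.002, 1.0, 0.001], [0.0, 0.001, -1.0]] F [ 0.1  0.6 -2.5] w 0.0217 g 60.0
[-0.25  0.17  0.53  1.64 -0.09  1.36  1.87]
```

View pics/d2.png

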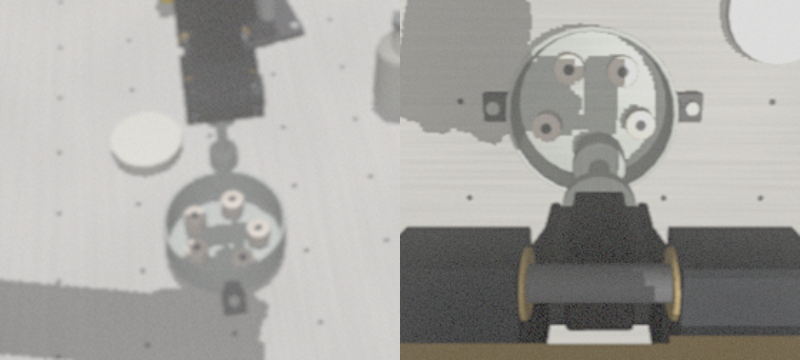

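The side view shows the head above the dish. The wrist view has the feet midline at px x=275, giving a dish y of about -0.173, which matches the fit. I'll centre, then lower the head in the free middle.

Request:
{"api": "play_rows", "payload": {"series": [[0,-0.033,0.2,0,0,0],[0,-0.033,0.4,0,0,0],[0,-0.033,0.4,0,0,0]]}}

```text
time: 9.45
ee_pos: [0.5285, -0.1719, 0.3649]
eef_rot: [-0.0, 1.0, 0.001, -0.003]
ft_force: [-0.7, -0.6, -0.8]
width: 0.0216
grip_force: 60.0
```

Request:
{"api": "play_rows", "payload": {"series": [[0,0,0.15,0,0,0],[0,0,0.3,0,0,0],[0,0,0.4,0,0,0],[0,0,0.48,0,0,0],[0,0,0.48,0,0,0]]}}

```text
time: 9.95
ee_pos: [0.5294, -0.1727, 0.2955]
eef_rot: [-0.0, 1.0, 0.0, -0.001]
ft_force: [0.4, 0.5, -1.6]
width: 0.0218
grip_force: 60.0
```

Request:
{"api": "play_rows", "payload": {"series": [[0,0,0,0,0,0],[0,0,0,0,0,0],[0,0,0,0,0,0]]}}

```text
time: 10.25
ee_pos: [0.5298, -0.1731, 0.2971]
eef_rot: [-0.0, 1.0, 0.0, 0.001]
ft_force: [0.5, 0.1, -0.9]
width: 0.0216
grip_force: 60.0
```

Request:
{"api": "play_rows", "payload": {"series": [[-0.033,0.027,0.027,0,0,0],[-0.073,0.053,0.027,0,0,0],[-0.113,0.053,0.027,0,0,0],[-0.153,0.053,0.027,0,0,0],[-0.193,0.053,0.027,0,0,0]]}}

```text
time: 10.75
ee_pos: [0.5574, -0.1646, 0.2912]
eef_rot: [-0.0, 1.0, 0.001, -0.004]
ft_force: [-13.1, 5.6, 1.6]
width: 0.0216
grip_force: 60.0
```

Request:
{"api": "play_rows", "payload": {"series": [[-0.033,0,0,0,0,0],[-0.067,0,0,0,0,0],[-0.067,0,0,0,0,0],[-0.067,0,0,0,0,0]]}}

```text
time: 11.15
ee_pos: [0.567, -0.1646, 0.2906]
eef_rot: [0.0, 1.0, 0.001, -0.004]
ft_force: [-10.6, 4.1, 0.7]
width: 0.0217
grip_force: 60.0
```

```bash
python3 - <<'E'
from h import *
s=status.read_state(); pose(s); print("rel",np.round(1000*(s["ee_pos"][:2]-np.array([.5245,-.174])),1), np.round(s["joint_positions"],2))
b=vision.camera("side");w=vision.camera("wrist")
f=lambda im:(255*(im/255.)**0.6).astype(np.uint8)
cv2.imwrite("pics/d3.png",f(np.hstack([cv2.resize(b[220:340,180:313],(400,360),interpolation=cv2.INTER_CUBIC),cv2.resize(w[60:312,140:420],(400,360))])))
# stir table: 12 deg/row, r=45
for c in range(6):
    t0=np.radians(-60*c); print([[round(-45*(np.cos(t)-np.cos(t0))/150,3)+0,round(45*(np.sin(t)-np.sin(t0))/150,3)+0] for t in t0-np.radians([12,24,36,48,60])])
E
```

```text
t 11.15 p [ 0.567  -0.1646  0.2906] rot [[-1.0, 0.0, -0.008], [0.0, 1.0, 0.002], [0.008, 0.002, -1.0]] F [-10.6   4.1   0.7] w 0.0217 g 60.0
rel [42.5  9.4] [-0.2   0.37  0.5   1.71 -0.2   1.11  1.93]
[[np.float64(0.007), np.float64(-0.062)], [np.float64(0.026), np.float64(-0.122)], [np.float64(0.057), np.float64(-0.176)], [np.float64(0.099), np.float64(-0.223)], [np.float64(0.15), np.float64(-0.26)]]
[[np.float64(0.057), np.float64(-0.026)], [np.float64(0.119), np.float64(-0.039)], [np.float64(0.181), np.float64(-0.039)], [np.float64(0.243), np.float64(-0.026)], [np.float64(0.3), np.float64(0.0)]]
[[np.float64(0.051), np.float64(0.037)], [np.float64(0.093), np.float64(0.083)], [np.float64(0.124), np.float64(0.138)], [np.float64(0.143), np.float64(0.197)], [np.float64(0.15), np.float64(0.26)]]
[[np.float64(-0.007), np.float64(0.062)], [np.float64(-0.026), np.float64(0.122)], [np.float64(-0.057), np.float64(0.176)], [np.float64(-0.099), np.float64(0.223)], [np.float64(-0.15), np.float64(0.26)]]
[[np.float64(-0.057), np.float64(0.026)], [np.float64(-0.119), np.float64(0.039)], [np.float64(-0.181), np.float64(0.039)], [np.float64(-0.243), np.float64(0.026)], [np.float64(-0.3), np.float64(0.0)]]
[[np.float64(-0.051), np.float64(-0.037)], [np.float64(-0.093), np.float64(-0.083)], [np.float64(-0.124), np.float64(-0.138)], [np.float64(-0.143), np.float64(-0.197)], [np.float64(-0.15), np.float64(-0.26)]]
```

View pics/d3.png

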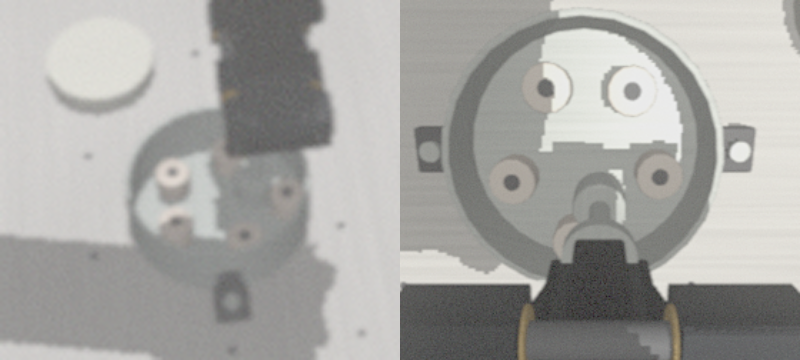

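The head is in at the far side, at about angle 12° and radius 44. Bead A has been pushed to its clockwise side, and an 11 N wall-wedge force remains that the clockwise sweep should relieve. I'll begin the stir cautiously.

Request:
{"api": "play_rows", "payload": {"series": [[-0.002,-0.02,0,0,0,0],[-0.004,-0.04,0,0,0,0],[-0.005,-0.06,0,0,0,0]]}}

```text
time: 11.55
ee_pos: [0.5671, -0.1738, 0.2904]
eef_rot: [0.0, 1.0, 0.001, -0.005]
ft_force: [-13.3, 3.3, 1.9]
width: 0.0214
grip_force: 60.0
```

Request:
{"api": "play_rows", "payload": {"series": [[0.007,-0.062,0,0,0,0],[0.026,-0.122,0,0,0,0],[0.057,-0.176,0,0,0,0],[0.099,-0.223,0,0,0,0],[0.15,-0.26,0,0,0,0]]}}

```text
time: 12.05
ee_pos: [0.549, -0.2061, 0.2917]
eef_rot: [-0.003, 1.0, 0.007, 0.0]
ft_force: [2.4, 28.8, 5.3]
width: 0.0226
grip_force: 61.2
```

```bash
cat > see.py <<'E'
from h import *
C=np.array([.5245,-.174])
s=status.read_state(); pose(s); print("tcp rel",np.round(1000*(s["ee_pos"][:2]-C),1),"M",np.round(s["torque"],2))
for c in("wrist","side"):
    k=cam(c,s); cv2.imwrite(f"pics/raw_{c}.png",vision.camera(c))
    for d in spotter.regions_of(c,"bead1"):
        ys,xs=np.nonzero(d["pixels"]); q=1000*(ray((xs.mean(),ys.mean()),*k,.022)[:2]-C); 
        print(c,round(d["conf"],2),len(xs),"xy",np.round(q),"r",round(np.hypot(*q)),"ang",round(np.degrees(np.arctan2(q[1],q[0]))))
E
python3 see.py; python3 - <<'E'
import cv2,numpy as np
f=lambda im:(255*(im/255.)**0.6).astype(np.uint8)
b=cv2.imread("pics/raw_side.png");w=cv2.imread("pics/raw_wrist.png")
cv2.imwrite("pics/d4.png",f(np.hstack([cv2.resize(b[230:340,190:312],(400,360),interpolation=cv2.INTER_CUBIC),cv2.resize(w[60:312,140:420],(400,360))])))
E
```

```text
t 12.05 p [ 0.549  -0.2061  0.2917] rot [[-1.0, -0.005, 0.001], [-0.005, 1.0, 0.013], [-0.001, 0.013, -1.0]] F [ 2.4 28.8  5.3] w 0.0226 g 61.2
tcp rel [ 24.5 -32.1] M [ 9.31 -0.72 -0.36]
wrist 0.94 956 xy [10. 45.] r 46 ang 77
wrist 0.91 950 xy [-39. -18.] r 43 ang -155
wrist 0.78 893 xy [  6. -53.] r 53 ang -83
wrist 0.57 1087 xy [-37.  28.] r 47 ang 143
side 0.48 68 xy [ 47. -24.] r 53 ang -27
side 0.46 116 xy [-35. -25.] r 43 ang -145
```

View pics/d4.png

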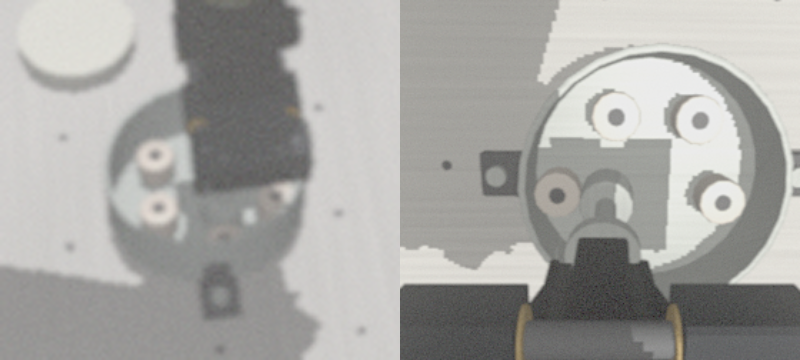

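The wrist view shows bead E at (557,195 in the crop) wedged ahead of the head, and the side view shows bead A now behind it. The head has tilted about 6° in the grip towards the robot, which reduced the stirring radius and caused the jam. I'll back the head off inward, measure the tilt, and correct it.

Request:
{"api": "play_rows", "payload": {"series": [[0,0.05,0,0,0,0],[0,0.1,0,0,0,0],[0,0.147,0,0,0,0],[0,0.147,0,0,0,0],[0,0.147,0,0,0,0]]}}

```text
time: 12.75
ee_pos: [0.5468, -0.1915, 0.2924]
eef_rot: [0.0, 1.0, -0.0, 0.0]
ft_force: [0.5, -0.1, -1.9]
width: 0.0214
grip_force: 59.9
```

```bash
cat > tilt.py <<'E'
from h import *
from scipy.optimize import minimize
s=status.read_state(); pose(s); print("F",np.round(s["ft_force"],1),"M",np.round(s["torque"],2))
k=cam("wrist",s); im=vision.camera("wrist"); cv2.imwrite("pics/raw_wrist.png",im)
T=np.eye(4);T[:3,:3]=R.from_quat(s["eef_rot"]).as_matrix();T[:3,3]=s["ee_pos"]
g=.1597-.120  # grip height above origin
t=np.linspace(0,2*np.pi,40); circ=lambda rr,z:np.c_[rr*np.cos(t),rr*np.sin(t),0*t+z]
sq=lambda z:np.array([[a,b,z] for a in(-.011,.011) for b in(-.011,.011)])
parts=[np.r_[sq(.008),sq(.073)],np.r_[circ(.017,0),circ(.017,.008)],np.r_[circ(.006,0),circ(.006,-.052)],np.r_[circ(.016,-.052),circ(.016,-.08)]]
W=np.linalg.inv(k[1])@T
def sil(v):
    Rt=R.from_rotvec([v[1],v[0],0]).as_matrix(); m=np.zeros((1680,2240),np.uint8)
    for P in parts:
        Q=P*[1,-1,-1]; Q[:,2]+=g; Q=Q@Rt.T+[v[2],0,.1635]; Q=Q@W[:3,:3].T+W[:3,3]; q=Q@k[0].T; q=q[:,:2]/q[:,2:]
        cv2.fillConvexPoly(m,cv2.convexHull(np.round((q+.5)*4).astype(np.int32)),1)
    return cv2.resize(m.astype(np.float32),(560,420),interpolation=cv2.INTER_AREA)
for d in spotter.regions_of("wrist","spoon"):
    m=d["pixels"].astype(np.float32); ys,xs=np.nonzero(m); print(round(d["conf"],2),len(xs),xs.min(),xs.max(),ys.min(),ys.max())
    if d["conf"]<.4 or len(xs)<300: continue
    y1=int(np.percentile(ys,97)); 
    for y1 in(y1,y1-12):
        f=lambda v:np.abs(sil(v)-m)[:y1].sum()
        o=min((minimize(f,[a,0,0],method="Nelder-Mead",options={"initial_simplex":[[a,0,0],[a+.05,0,0],[a,.05,0],[a,0,.003]]}) for a in(0,.1)),key=lambda o:o.fun)
        print("tilt y,x, dx:",np.round(o.x,4),o.fun,m[:y1].sum(),y1)
E
python3 tilt.py; python3 see.py
```

```text
t 12.75 p [ 0.5468 -0.1915  0.2924] rot [[-1.0, 0.0, 0.0], [0.0, 1.0, -0.001], [-0.0, -0.001, -1.0]] F [ 0.5 -0.1 -1.9] w 0.0214 g 59.9
F [ 0.5 -0.1 -1.9] M [ 0.05  0.03 -0.  ]
0.76 5247 253 306 177 329
tilt y,x, dx: [ 0.0965 -0.0089  0.0036] 1834.0 5074.0 326
tilt y,x, dx: [ 0.0901 -0.0111  0.0045] 1783.3125 4484.0 314
0.28 934 334 368 184 218
t 12.85 p [ 0.5467 -0.1917  0.2923] rot [[-1.0, 0.001, 0.0], [0.001, 1.0, -0.0], [-0.0, -0.0, -1.0]] F [ 0.5  0.2 -1.5] w 0.0217 g 59.9
tcp rel [ 22.2 -17.7] M [ 0.03 -0.04  0.02]
wrist 0.91 985 xy [-37.  29.] r 47 ang 143
wrist 0.76 992 xy [-39. -18.] r 43 ang -155
wrist 0.63 940 xy [10. 46.] r 47 ang 77
wrist 0.55 940 xy [  5. -52.] r 52 ang -84
side 0.67 133 xy [-36. -24.] r 43 ang -147
side 0.66 90 xy [ 47. -23.] r 53 ang -26
```

```bash
sed -i 's/for y1 in(y1,y1-12)/for y1 in(245,235,225)/' tilt.py; python3 tilt.py | grep tilt
```

```text
tilt y,x, dx: [ 0.0829 -0.015   0.0048] 123.5 2588.0 245
tilt y,x, dx: [ 0.0799 -0.0127  0.0051] 90.0625 2080.0 235
tilt y,x, dx: [ 0.0806 -0.013   0.005 ] 73.8125 1579.0 225
```

The tilt is 0.08 rad about the tool's y axis, with the tip about 15 mm towards the robot. I'll rotate the tool to set the spoon upright with the tip at the same angle, then ease out between beads A and E.

Request:
{"api": "play_rows", "payload": {"series": [[0.045,0,-0.002,0,-0.05,0],[0.09,0,-0.004,0,-0.1,0],[0.133,0,-0.005,0,-0.153,0],[0.133,0,-0.005,0,-0.153,0],[0.133,0,-0.005,0,-0.153,0]]}}

```text
time: 13.65
ee_pos: [0.5269, -0.191, 0.2931]
eef_rot: [-0.0, 0.999, 0.0, 0.04]
ft_force: [1.3, 0.3, -1.8]
width: 0.0216
grip_force: 59.9
```

Request:
{"api": "play_rows", "payload": {"series": [[-0.01,-0.014,0.001,0,0,0],[-0.02,-0.028,0.002,0,0,0],[-0.03,-0.043,0.002,0,0,0],[-0.04,-0.058,0.003,0,0,0],[-0.048,-0.072,0.004,0,0,0]]}}

```text
time: 14.15
ee_pos: [0.5346, -0.2005, 0.2929]
eef_rot: [-0.0, 0.999, 0.001, 0.04]
ft_force: [0.9, 8.8, 1.1]
width: 0.0215
grip_force: 59.8
```

Request:
{"api": "play_rows", "payload": {"series": [[-0.01,-0.014,0.001,0,0,0],[-0.02,-0.028,0.002,0,0,0],[-0.03,-0.043,0.002,0,0,0],[-0.04,-0.058,0.003,0,0,0],[-0.048,-0.072,0.004,0,0,0]]}}

```text
time: 14.65
ee_pos: [0.5429, -0.2069, 0.2923]
eef_rot: [-0.002, 0.999, 0.005, 0.04]
ft_force: [3.2, 22.3, -1.5]
width: 0.0222
grip_force: 60.3
```

```bash
python3 tilt.py; python3 see.py
```

```text
t 14.65 p [ 0.5429 -0.2069  0.2923] rot [[-0.997, -0.005, 0.08], [-0.004, 1.0, 0.01], [-0.08, 0.01, -0.997]] F [ 3.2 22.3 -1.5] w 0.0222 g 60.3
F [ 3.2 22.3 -1.5] M [ 7.07 -1.28  0.16]
0.87 5175 254 307 178 329
tilt y,x, dx: [ 0.0869 -0.0358  0.0041] 125.9375 2589.0 245
tilt y,x, dx: [ 0.0863 -0.0358  0.0041] 85.6875 2085.0 235
tilt y,x, dx: [ 0.0865 -0.0357  0.0041] 67.3125 1588.0 225
t 14.75 p [ 0.5432 -0.2067  0.2923] rot [[-0.997, -0.005, 0.08], [-0.004, 1.0, 0.01], [-0.08, 0.01, -0.997]] F [ 5.1 20.3 -2.8] w 0.0219 g 60.1
tcp rel [ 18.7 -32.7] M [ 6.56 -1.25  0.11]
wrist 0.72 952 xy [ 10. -52.] r 53 ang -79
wrist 0.68 1150 xy [-37.  28.] r 47 ang 143
wrist 0.67 1036 xy [10. 45.] r 46 ang 78
wrist 0.59 1005 xy [-39. -18.] r 43 ang -155
wrist 0.47 221 xy [47. -5.] r 47 ang -6
side 0.62 57 xy [ 52. -21.] r 56 ang -22
```

The wedge persists: with two wall-backed beads close together, pushing out between them jams. The gap between A and B at the far side, around +25° to +35°, is wider. I'll back off, lift out, re-measure, and start properly at the far side with a larger radius.

Request:
{"api": "play_rows", "payload": {"series": [[0.02,0.04,-0.002,0,0,0],[0.04,0.08,-0.003,0,0,0],[0.04,0.08,-0.003,0,0,0]]}}

```text
time: 15.25
ee_pos: [0.5352, -0.1999, 0.2928]
eef_rot: [-0.0, 0.999, 0.0, 0.04]
ft_force: [1.3, 4.0, -1.7]
width: 0.0217
grip_force: 59.8
```

Request:
{"api": "play_rows", "payload": {"series": [[-0.007,0,-0.09,0,0,0],[-0.014,0,-0.18,0,0,0],[-0.021,0,-0.27,0,0,0],[-0.029,0,-0.36,0,0,0],[-0.035,0,-0.44,0,0,0]]}}

```text
time: 15.75
ee_pos: [0.5352, -0.2011, 0.3609]
eef_rot: [0.0, 0.999, -0.0, 0.041]
ft_force: [-0.6, 0.2, -1.1]
width: 0.0217
grip_force: 59.9
```

Request:
{"api": "play_rows", "payload": {"series": [[0,0,0,0,0,0],[0,0,0,0,0,0]]}}

```text
time: 15.95
ee_pos: [0.5352, -0.2006, 0.3592]
eef_rot: [-0.0, 0.999, 0.0, 0.04]
ft_force: [0.2, -0.0, -2.4]
width: 0.0215
grip_force: 59.9
```

```bash
python3 tilt.py; sed -i 's/("wrist","side")/("wrist","side","top")/' see.py; python3 see.py; sed -i 's/("top","side")/("side",)/' dishfit.py; python3 dishfit.py
```

```text
t 15.95 p [ 0.5352 -0.2006  0.3592] rot [[-0.997, -0.0, 0.08], [-0.0, 1.0, 0.0], [-0.08, 0.0, -0.997]] F [ 0.2 -0.  -2.4] w 0.0215 g 59.9
F [ 0.2 -0.  -2.4] M [ 0.05  0.12 -0.01]
0.62 5267 254 306 178 330
tilt y,x, dx: [ 0.0827 -0.0121  0.0049] 134.8125 2620.0 245
tilt y,x, dx: [ 0.083  -0.0121  0.0048] 97.0625 2110.0 235
tilt y,x, dx: [ 0.083  -0.0105  0.0048] 73.625 1608.0 225
t 16.05 p [ 0.535  -0.2005  0.3584] rot [[-0.997, -0.0, 0.079], [-0.0, 1.0, 0.0], [-0.079, 0.0, -0.997]] F [ 0.2  0.6 -2.3] w 0.0216 g 59.9
tcp rel [ 10.5 -26.5] M [ 0.02  0.18 -0.  ]
wrist 0.88 654 xy [10. 46.] r 47 ang 78
wrist 0.83 664 xy [-39. -18.] r 43 ang -155
wrist 0.68 613 xy [  7. -44.] r 44 ang -81
side 0.62 87 xy [ 53. -16.] r 55 ang -17
side 0.62 23 xy [ 7. 43.] r 44 ang 80
side 0.43 58 xy [ 11. -43.] r 44 ang -76
top 0.62 41 xy [-34. -13.] r 37 ang -159
top 0.55 49 xy [-34.  29.] r 44 ang 140
t 16.35 p [ 0.5352 -0.2006  0.3588] rot [[-0.997, -0.0, 0.08], [-0.0, 1.0, 0.0], [-0.08, 0.0, -0.997]] F [ 0.1  0.5 -1.1] w 0.0215 g 59.9
side 0.78 2281 222 283 258 327
side [ 0.5246 -0.1769] 528.0625 2683
```

The spoon is upright again. Bead A sits at about -17° against the wall and B at about 79°, so the head fits at +22°, radius 49, on the far side. I'll compute the stir table.

```bash
python3 - <<'E'
import numpy as np
def rows(t0,st,rr=49):
    out=[]
    for t in st:
        a,b=np.radians([t0,t]); x=-rr*(np.cos(b)-np.cos(a))/150; y=rr*(np.sin(b)-np.sin(a))/150
        out.append([float(round(x,3)),float(round(y,3)),float(round(-.08*x,3)),0,0,0])
    print(t0,out)
rows(22,[15,8,0])
for c in range(8): rows(-45*c,[-45*c-9*i for i in range(1,6)])
E
```

```text
22 [[-0.013, -0.038, 0.001, 0, 0, 0], [-0.021, -0.077, 0.002, 0, 0, 0], [-0.024, -0.122, 0.002, 0, 0, 0]]
0 [[0.004, -0.051, -0.0, 0, 0, 0], [0.016, -0.101, -0.001, 0, 0, 0], [0.036, -0.148, -0.003, 0, 0, 0], [0.062, -0.192, -0.005, 0, 0, 0], [0.096, -0.231, -0.008, 0, 0, 0]]
-45 [[0.039, -0.033, -0.003, 0, 0, 0], [0.083, -0.06, -0.007, 0, 0, 0], [0.13, -0.08, -0.01, 0, 0, 0], [0.18, -0.092, -0.014, 0, 0, 0], [0.231, -0.096, -0.018, 0, 0, 0]]
-90 [[0.051, 0.004, -0.004, 0, 0, 0], [0.101, 0.016, -0.008, 0, 0, 0], [0.148, 0.036, -0.012, 0, 0, 0], [0.192, 0.062, -0.015, 0, 0, 0], [0.231, 0.096, -0.018, 0, 0, 0]]
-135 [[0.033, 0.039, -0.003, 0, 0, 0], [0.06, 0.083, -0.005, 0, 0, 0], [0.08, 0.13, -0.006, 0, 0, 0], [0.092, 0.18, -0.007, 0, 0, 0], [0.096, 0.231, -0.008, 0, 0, 0]]
-180 [[-0.004, 0.051, 0.0, 0, 0, 0], [-0.016, 0.101, 0.001, 0, 0, 0], [-0.036, 0.148, 0.003, 0, 0, 0], [-0.062, 0.192, 0.005, 0, 0, 0], [-0.096, 0.231, 0.008, 0, 0, 0]]
-225 [[-0.039, 0.033, 0.003, 0, 0, 0], [-0.083, 0.06, 0.007, 0, 0, 0], [-0.13, 0.08, 0.01, 0, 0, 0], [-0.18, 0.092, 0.014, 0, 0, 0], [-0.231, 0.096, 0.018, 0, 0, 0]]
-270 [[-0.051, -0.004, 0.004, 0, 0, 0], [-0.101, -0.016, 0.008, 0, 0, 0], [-0.148, -0.036, 0.012, 0, 0, 0], [-0.192, -0.062, 0.015, 0, 0, 0], [-0.231, -0.096, 0.018, 0, 0, 0]]
-315 [[-0.033, -0.039, 0.003, 0, 0, 0], [-0.06, -0.083, 0.005, 0, 0, 0], [-0.08, -0.13, 0.006, 0, 0, 0], [-0.092, -0.18, 0.007, 0, 0, 0], [-0.096, -0.231, 0.008, 0, 0, 0]]
```

Request:
{"api": "play_rows", "payload": {"series": [[-0.045,0.07,0.004,0,0,0],[-0.09,0.145,0.007,0,0,0],[-0.135,0.22,0.011,0,0,0],[-0.181,0.289,0.0145,0,0,0],[-0.181,0.289,0.0145,0,0,0]]}}

```text
time: 16.95
ee_pos: [0.5638, -0.1545, 0.3589]
eef_rot: [-0.002, 0.999, 0.0, 0.04]
ft_force: [0.0, -0.0, -2.5]
width: 0.0215
grip_force: 59.9
```

Request:
{"api": "play_rows", "payload": {"series": [[0,0,0,0,0,0],[0,0,0,0,0,0]]}}

```text
time: 17.15
ee_pos: [0.5622, -0.1579, 0.3591]
eef_rot: [0.0, 0.999, -0.0, 0.04]
ft_force: [0.2, 0.0, -1.6]
width: 0.0216
grip_force: 59.9
```

Request:
{"api": "play_rows", "payload": {"series": [[0.01,0,0.12,0,0,0],[0.019,0,0.24,0,0,0],[0.027,0,0.34,0,0,0],[0.033,0,0.41,0,0,0],[0.035,0,0.439,0,0,0]]}}

```text
time: 17.65
ee_pos: [0.5622, -0.1574, 0.292]
eef_rot: [0.0, 0.999, 0.0, 0.039]
ft_force: [-0.5, 0.9, -1.0]
width: 0.0215
grip_force: 59.9
```

Request:
{"api": "play_rows", "payload": {"series": [[0,0,0,0,0,0],[0,0,0,0,0,0]]}}

```text
time: 17.85
ee_pos: [0.5627, -0.1574, 0.2936]
eef_rot: [0.0, 0.999, -0.0, 0.04]
ft_force: [-0.5, 0.8, -1.7]
width: 0.0218
grip_force: 59.9
```

Request:
{"api": "play_rows", "payload": {"series": [[-0.013,-0.038,0.001,0,0,0],[-0.021,-0.077,0.002,0,0,0],[-0.024,-0.122,0.002,0,0,0]]}}

```text
time: 18.15
ee_pos: [0.5664, -0.1762, 0.2934]
eef_rot: [-0.0, 0.999, -0.0, 0.04]
ft_force: [0.6, 1.2, -2.2]
width: 0.0217
grip_force: 59.9
```

```bash
python3 tilt.py|grep -v 0.28; python3 see.py
```

```text
t 18.15 p [ 0.5664 -0.1762  0.2934] rot [[-0.997, -0.0, 0.081], [-0.0, 1.0, -0.0], [-0.081, -0.0, -0.997]] F [ 0.6  1.2 -2.2] w 0.0217 g 59.9
F [ 0.6  1.2 -2.2] M [ 0.14  0.16 -0.05]
0.67 5316 253 306 177 329
tilt y,x, dx: [ 0.0874 -0.017   0.0049] 114.8125 2695.0 245
tilt y,x, dx: [ 0.0894 -0.0169  0.0046] 93.375 2171.0 235
tilt y,x, dx: [ 0.0918 -0.0142  0.0044] 75.9375 1658.0 225
t 18.25 p [ 0.566  -0.1772  0.2933] rot [[-0.997, 0.002, 0.08], [0.002, 1.0, -0.001], [-0.08, -0.001, -0.997]] F [ 0.6 -0.1 -2. ] w 0.0219 g 59.9
tcp rel [41.5 -3.2] M [ 0.03  0.09 -0.01]
wrist 0.9 1077 xy [-39. -18.] r 43 ang -155
wrist 0.87 1025 xy [  7. -43.] r 44 ang -81
wrist 0.84 971 xy [10. 46.] r 47 ang 77
wrist 0.82 922 xy [ 40. -31.] r 51 ang -38
wrist 0.57 1136 xy [-37.  29.] r 47 ang 142
wrist 0.45 5222 xy [99. -2.] r 99 ang -1
wrist 0.4 27383 xy [-12.   4.] r 13 ang 161
side 0.66 136 xy [-34.  21.] r 40 ang 148
side 0.54 58 xy [ 41. -31.] r 51 ang -37
top 0.59 29 xy [15. 46.] r 48 ang 72
top 0.25 1761 xy [  74. -321.] r 329 ang -77
```

Clean this time: A slides ahead at -38° with almost no force. I'll continue the circle.

Request:
{"api": "play_rows", "payload": {"series": [[0.004,-0.051,0,0,0,0],[0.016,-0.101,-0.001,0,0,0],[0.036,-0.148,-0.003,0,0,0],[0.062,-0.192,-0.005,0,0,0],[0.096,-0.231,-0.008,0,0,0]]}}

```text
time: 19.05
ee_pos: [0.5512, -0.2111, 0.2931]
eef_rot: [0.0, 0.999, -0.0, 0.04]
ft_force: [0.9, 1.4, -0.8]
width: 0.021
grip_force: 59.8
```

Request:
{"api": "play_rows", "payload": {"series": [[0.039,-0.033,-0.003,0,0,0],[0.083,-0.06,-0.007,0,0,0],[0.13,-0.08,-0.01,0,0,0],[0.18,-0.092,-0.014,0,0,0],[0.231,-0.096,-0.018,0,0,0]]}}

```text
time: 19.55
ee_pos: [0.5163, -0.2248, 0.2931]
eef_rot: [0.0, 0.999, -0.0, 0.04]
ft_force: [0.6, -0.2, -1.3]
width: 0.0218
grip_force: 59.9
```

```bash
python3 tilt.py|grep -v 0.28; python3 see.py
```

```text
t 19.55 p [ 0.5163 -0.2248  0.2931] rot [[-0.997, 0.0, 0.08], [0.0, 1.0, -0.0], [-0.08, -0.0, -0.997]] F [ 0.6 -0.2 -1.3] w 0.0218 g 59.9
F [ 0.6 -0.2 -1.3] M [ 0.04 -0.18  0.01]
0.9 5316 254 307 178 330
tilt y,x, dx: [ 0.0703 -0.0148  0.0065] 130.375 2662.0 245
tilt y,x, dx: [ 0.0736 -0.0149  0.0061] 100.4375 2136.0 235
tilt y,x, dx: [ 0.07   -0.0127  0.0064] 81.8125 1620.0 225
t 19.65 p [ 0.5157 -0.2249  0.293 ] rot [[-0.997, 0.001, 0.079], [0.001, 1.0, 0.0], [-0.079, 0.0, -0.997]] F [-0.3 -0.5 -2. ] w 0.0213 g 59.9
tcp rel [ -8.8 -50.9] M [ 0.01  0.13 -0.01]
wrist 0.95 998 xy [10. 45.] r 46 ang 78
wrist 0.91 1002 xy [-37.  32.] r 49 ang 139
wrist 0.89 888 xy [-50. -21.] r 54 ang -157
wrist 0.86 918 xy [-33. -42.] r 54 ang -128
wrist 0.56 1042 xy [-47.   5.] r 47 ang 174
side 0.39 21 xy [-48.   5.] r 48 ang 174
top 0.51 57 xy [-34.  33.] r 48 ang 136
top 0.48 54 xy [-47. -23.] r 53 ang -154
top 0.45 1173 xy [ 82. 378.] r 387 ang 78
```

Request:
{"api": "play_rows", "payload": {"series": [[0.051,0.004,-0.004,0,0,0],[0.101,0.016,-0.008,0,0,0],[0.148,0.036,-0.012,0,0,0],[0.192,0.062,-0.015,0,0,0],[0.231,0.096,-0.018,0,0,0]]}}

```text
time: 20.45
ee_pos: [0.4813, -0.21, 0.2929]
eef_rot: [0.0, 0.999, 0.0, 0.04]
ft_force: [1.1, -0.6, -1.2]
width: 0.0216
grip_force: 59.9
```

Request:
{"api": "play_rows", "payload": {"series": [[0.033,0.039,-0.003,0,0,0],[0.06,0.083,-0.005,0,0,0],[0.08,0.13,-0.006,0,0,0],[0.092,0.18,-0.007,0,0,0],[0.096,0.231,-0.008,0,0,0]]}}

```text
time: 20.95
ee_pos: [0.4679, -0.1762, 0.2936]
eef_rot: [0.0, 0.999, -0.001, 0.041]
ft_force: [0.7, -3.4, -0.6]
width: 0.0214
grip_force: 60.0
```

Request:
{"api": "play_rows", "payload": {"series": [[-0.004,0.051,0,0,0,0],[-0.016,0.101,0.001,0,0,0],[-0.036,0.148,0.003,0,0,0],[-0.062,0.192,0.005,0,0,0],[-0.096,0.231,0.008,0,0,0]]}}

```text
time: 21.45
ee_pos: [0.4828, -0.1464, 0.2945]
eef_rot: [0.002, 0.999, -0.005, 0.043]
ft_force: [5.3, -28.7, 0.7]
width: 0.0238
grip_force: 61.5
```

```bash
python3 tilt.py|grep -v 0.28; python3 see.py
```

```text
t 21.45 p [ 0.4828 -0.1464  0.2945] rot [[-0.996, 0.004, 0.086], [0.003, 1.0, -0.011], [-0.086, -0.011, -0.996]] F [  5.3 -28.7   0.7] w 0.0238 g 61.5
F [  5.3 -28.7   0.7] M [-9.24 -1.76 -0.47]
0.79 5019 250 306 180 328
tilt y,x, dx: [0.0584 0.0544 0.0051] 84.9375 2528.0 245
tilt y,x, dx: [0.0587 0.0537 0.005 ] 50.6875 2021.0 235
tilt y,x, dx: [0.0569 0.0544 0.0052] 45.0625 1520.0 225
t 21.55 p [ 0.4837 -0.1459  0.2948] rot [[-0.996, 0.003, 0.088], [0.002, 1.0, -0.011], [-0.088, -0.011, -0.996]] F [  7.5 -27.5  -2. ] w 0.0236 g 61.2
tcp rel [-40.8  28.1] M [-8.87 -2.41 -0.49]
wrist 0.75 794 xy [-32.  48.] r 58 ang 124
wrist 0.62 63 xy [17. 60.] r 62 ang 75
wrist 0.62 739 xy [-5. 57.] r 57 ang 95
side 0.68 102 xy [46. 29.] r 54 ang 32
side 0.55 131 xy [25. 44.] r 51 ang 61
side 0.43 119 xy [56. -2.] r 56 ang -2
side 0.32 2410 xy [ -2. -23.] r 23 ang -94
top 0.52 66 xy [47. 32.] r 57 ang 34
```

The first 225° went well. Now all five beads form a chain along the wall ahead of the head (124° to -2°), and the head was squeezed inward at 28 N. Bead radii suggest the dish centre is about 2 mm further to +y than I had it. I'll back off slightly, re-measure, and push from nearer the wall.

Request:
{"api": "play_rows", "payload": {"series": [[0.013,-0.08,-0.001,0,0,0],[0.053,-0.133,-0.004,0,0,0],[0.099,-0.171,-0.008,0,0,0],[0.099,-0.171,-0.008,0,0,0]]}}

```text
time: 22.25
ee_pos: [0.4662, -0.1665, 0.2925]
eef_rot: [0.0, 0.999, 0.001, 0.039]
ft_force: [-0.0, -0.0, -1.9]
width: 0.0217
grip_force: 59.9
```

```bash
cat >> tilt.py <<'E'
v=o.x; q=T[:3,3]+T[:3,:3]@np.array([v[2]+v[0]*.12,-v[1]*.12,.2835]); print("TIP rel",np.round(1000*(q-[.5245,-.172,0]),1))
E
sed -i 's/-.174\]/-.172]/; s/("wrist","side","top")/("wrist","side","top")/' see.py; python3 tilt.py|grep -v 0.28; python3 see.py
```

```text
t 22.25 p [ 0.4662 -0.1665  0.2925] rot [[-0.997, 0.001, 0.078], [0.001, 1.0, 0.001], [-0.078, 0.001, -0.997]] F [-0.  -0.  -1.9] w 0.0217 g 59.9
F [-0.  -0.  -1.9] M [0.08 0.15 0.  ]
0.7 5018 253 306 185 328
tilt y,x, dx: [ 0.0236 -0.0122  0.0067] 186.9375 2453.0 245
tilt y,x, dx: [ 0.0295 -0.0121  0.0062] 158.9375 1935.0 235
tilt y,x, dx: [ 0.0179 -0.0063  0.0073] 142.625 1433.0 225
TIP rel [-45.5   6.5   9.1]
t 22.35 p [ 0.4672 -0.1657  0.2928] rot [[-0.997, -0.001, 0.08], [-0.001, 1.0, 0.001], [-0.08, 0.001, -0.997]] F [-0.2  0.2 -2.4] w 0.0216 g 59.9
tcp rel [-57.3   6.3] M [ 0.05  0.15 -0.06]
wrist 0.97 849 xy [-34.  44.] r 55 ang 127
wrist 0.4 79 xy [13. 49.] r 50 ang 75
side 0.54 114 xy [25. 42.] r 48 ang 59
side 0.42 119 xy [55. -2.] r 55 ang -2
side 0.41 93 xy [ 0. 45.] r 45 ang 89
top 0.57 29 xy [-33.  44.] r 55 ang 127
top 0.56 40 xy [ 3. 52.] r 52 ang 87
top 0.51 54 xy [25. 50.] r 56 ang 63
```

Request:
{"api": "play_rows", "payload": {"series": [[-0.03,0,0.002,0,0.045,0],[-0.06,0,0.005,0,0.095,0],[-0.06,0,0.005,0,0.095,0],[-0.06,0,0.005,0,0.095,0]]}}

```text
time: 23.05
ee_pos: [0.4765, -0.1665, 0.2927]
eef_rot: [-0.0, 1.0, -0.0, 0.015]
ft_force: [-0.0, 0.8, -1.6]
width: 0.0218
grip_force: 59.9
```

```bash
python3 tilt.py|grep -v 0.28;  python3 - <<'E'
import numpy as np
def rows(t0,st,rr=52):
    out=[]
    for t in st:
        a,b=np.radians([t0,t]); x=-rr*(np.cos(b)-np.cos(a))/150; y=rr*(np.sin(b)-np.sin(a))/150
        out.append([float(round(x,3)),float(round(y,3)),float(round(-.03*x,3)),0,0,0])
    print(t0,out)
for t0 in range(180,-1,-30): rows(t0,[t0-6*i for i in range(1,6)])
E
```

```text
t 23.05 p [ 0.4765 -0.1665  0.2927] rot [[-1.0, -0.0, 0.03], [-0.0, 1.0, -0.0], [-0.03, -0.0, -1.0]] F [-0.   0.8 -1.6] w 0.0218 g 59.9
F [-0.   0.8 -1.6] M [-0.02  0.07 -0.06]
0.6 4659 254 305 188 327
tilt y,x, dx: [-0.0069 -0.0094  0.0065] 181.9375 2249.0 245
tilt y,x, dx: [-0.0021 -0.0056  0.006 ] 146.75 1746.0 235
tilt y,x, dx: [-0.0018 -0.004   0.0061] 121.9375 1259.0 225
TIP rel [-45.4   5.9   9.2]
180 [[-0.002, 0.036, 0.0, 0, 0, 0], [-0.008, 0.072, 0.0, 0, 0, 0], [-0.017, 0.107, 0.001, 0, 0, 0], [-0.03, 0.141, 0.001, 0, 0, 0], [-0.046, 0.173, 0.001, 0, 0, 0]]
150 [[-0.02, 0.03, 0.001, 0, 0, 0], [-0.043, 0.059, 0.001, 0, 0, 0], [-0.068, 0.084, 0.002, 0, 0, 0], [-0.096, 0.107, 0.003, 0, 0, 0], [-0.127, 0.127, 0.004, 0, 0, 0]]
120 [[-0.032, 0.016, 0.001, 0, 0, 0], [-0.066, 0.029, 0.002, 0, 0, 0], [-0.101, 0.039, 0.003, 0, 0, 0], [-0.137, 0.045, 0.004, 0, 0, 0], [-0.173, 0.046, 0.005, 0, 0, 0]]
90 [[-0.036, -0.002, 0.001, 0, 0, 0], [-0.072, -0.008, 0.002, 0, 0, 0], [-0.107, -0.017, 0.003, 0, 0, 0], [-0.141, -0.03, 0.004, 0, 0, 0], [-0.173, -0.046, 0.005, 0, 0, 0]]
60 [[-0.03, -0.02, 0.001, 0, 0, 0], [-0.059, -0.043, 0.002, 0, 0, 0], [-0.084, -0.068, 0.003, 0, 0, 0], [-0.107, -0.096, 0.003, 0, 0, 0], [-0.127, -0.127, 0.004, 0, 0, 0]]
30 [[-0.016, -0.032, 0.0, 0, 0, 0], [-0.029, -0.066, 0.001, 0, 0, 0], [-0.039, -0.101, 0.001, 0, 0, 0], [-0.045, -0.137, 0.001, 0, 0, 0], [-0.046, -0.173, 0.001, 0, 0, 0]]
0 [[0.002, -0.036, -0.0, 0, 0, 0], [0.008, -0.072, -0.0, 0, 0, 0], [0.017, -0.107, -0.001, 0, 0, 0], [0.03, -0.141, -0.001, 0, 0, 0], [0.046, -0.173, -0.001, 0, 0, 0]]
```

```bash
sed -i '/^v=o.x/i w=cv2.resize(im[120:330,190:370],(720,840),interpolation=cv2.INTER_CUBIC); w=(255*(w/255.)**.6).astype(np.uint8)\nfor vv,col in((o.x,(0,0,255)),((.03,-.01,.006),(0,255,0))):\n    c,_=cv2.findContours((cv2.resize(sil(vv)[120:330,190:370],(720,840))>.5).astype(np.uint8),0,2); cv2.drawContours(w,c,-1,col,1)\nsd=vision.camera("side"); sd=cv2.resize(sd[225:340,185:300],(400,400),interpolation=cv2.INTER_CUBIC); cv2.imwrite("pics/last.png",np.hstack([w[:560,160:560],np.vstack([(255*(sd/255.)**.6).astype(np.uint8),np.zeros((160,400,3),np.uint8)])]))' tilt.py; python3 tilt.py|grep TIP
```

```text
TIP rel [-46.9   5.7   9.2]
```

View pics/last.png

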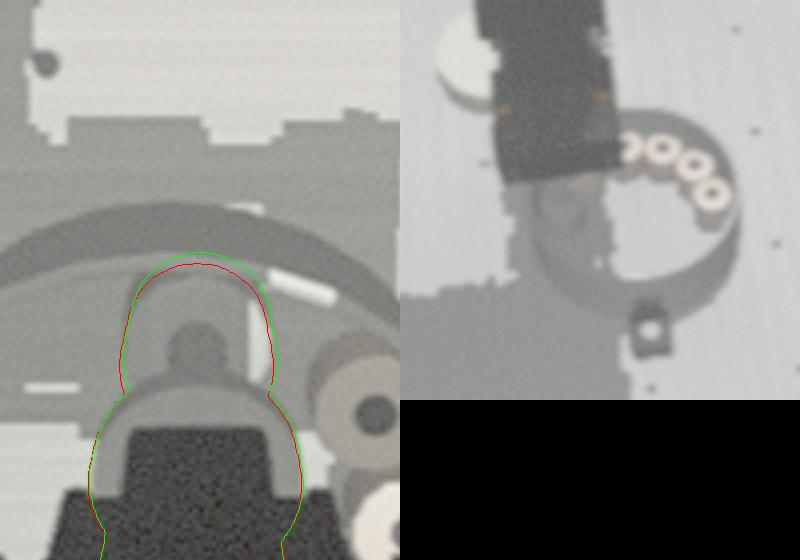

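The picture shows the head upright in the tool, near the dish's near wall. The side view shows the other beads in a contiguous arc along the far-left wall. I'll push on slowly at radius 52.

Request:
{"api": "play_rows", "payload": {"series": [[0.029,0.033,-0.001,0,0,0],[0.02,0.068,-0.001,0,0,0],[0.007,0.102,0,0,0,0],[-0.01,0.134,0,0,0,0]]}}

```text
time: 23.7
ee_pos: [0.4783, -0.1477, 0.2938]
eef_rot: [0.0, 1.0, -0.002, 0.017]
ft_force: [2.8, -11.1, -0.9]
width: 0.0214
grip_force: 60.0
```

Request:
{"api": "play_rows", "payload": {"series": [[-0.02,0.03,0.001,0,0,0],[-0.043,0.059,0.001,0,0,0],[-0.068,0.084,0.002,0,0,0],[-0.096,0.107,0.003,0,0,0],[-0.127,0.127,0.004,0,0,0]]}}

```text
time: 24.2
ee_pos: [0.4959, -0.1289, 0.2925]
eef_rot: [0.001, 1.0, -0.001, 0.014]
ft_force: [-1.9, -9.1, -1.9]
width: 0.0217
grip_force: 60.0
```

```bash
python3 tilt.py|grep -v 0.28; python3 see.py
```

```text
t 24.2 p [ 0.4959 -0.1289  0.2925] rot [[-1.0, 0.001, 0.028], [0.001, 1.0, -0.003], [-0.028, -0.003, -1.0]] F [-1.9 -9.1 -1.9] w 0.0217 g 60.0
F [-1.9 -9.1 -1.9] M [-2.93  0.79  0.1 ]
0.56 4895 253 305 181 328
tilt y,x, dx: [ 0.0473 -0.0021  0.0049] 194.5 2379.0 245
tilt y,x, dx: [ 0.0387 -0.001   0.0059] 169.375 1866.0 235
tilt y,x, dx: [0.037  0.0018 0.0059] 153.5 1371.0 225
TIP rel [-31.1  42.2   8.9]
t 24.35 p [ 0.4966 -0.1283  0.2926] rot [[-1.0, 0.0, 0.029], [0.0, 1.0, -0.002], [-0.029, -0.002, -1.0]] F [ 1.  -6.9 -3.5] w 0.0213 g 60.0
tcp rel [-27.9  43.7] M [-2.23 -0.13  0.02]
wrist 0.42 107 xy [-13.  64.] r 65 ang 102
side 0.64 94 xy [56.  1.] r 56 ang 1
side 0.61 92 xy [-1. 47.] r 47 ang 91
side 0.53 108 xy [25. 42.] r 49 ang 59
side 0.49 103 xy [45. 26.] r 52 ang 30
```

Request:
{"api": "play_rows", "payload": {"series": [[-0.032,0.016,0.001,0,0,0],[-0.066,0.029,0.002,0,0,0],[-0.101,0.039,0.003,0,0,0],[-0.137,0.045,0.004,0,0,0],[-0.173,0.046,0.005,0,0,0]]}}

```text
time: 25.15
ee_pos: [0.5226, -0.12, 0.2924]
eef_rot: [-0.0, 1.0, 0.0, 0.014]
ft_force: [-3.5, -0.7, -1.2]
width: 0.0215
grip_force: 60.0
```

```bash
python3 tilt.py|grep -v 0.28; python3 see.py
```

```text
t 25.15 p [ 0.5226 -0.12    0.2924] rot [[-1.0, -0.0, 0.028], [-0.0, 1.0, 0.001], [-0.028, 0.001, -1.0]] F [-3.5 -0.7 -1.2] w 0.0215 g 60.0
F [-3.5 -0.7 -1.2] M [-0.24  0.9  -0.01]
0.76 5113 253 306 181 328
tilt y,x, dx: [ 0.0513 -0.0077  0.0058] 87.5 2565.0 245
tilt y,x, dx: [ 0.0533 -0.0078  0.0056] 64.0625 2042.0 235
tilt y,x, dx: [ 0.0569 -0.0055  0.0053] 53.25 1538.0 225
TIP rel [-6.1 52.9  8.7]
t 25.3 p [ 0.5232 -0.1201  0.2929] rot [[-1.0, -0.0, 0.031], [-0.0, 1.0, 0.0], [-0.031, 0.0, -1.0]] F [-0.5 -0.7 -2.6] w 0.0219 g 60.0
tcp rel [-1.3 51.9] M [ 0.06  0.19 -0.01]
wrist 0.83 504 xy [44.  4.] r 44 ang 5
wrist 0.73 180 xy [34. 22.] r 41 ang 32
wrist 0.68 682 xy [ 40. -23.] r 46 ang -30
wrist 0.66 920 xy [ 25. -44.] r 51 ang -60
side 0.7 95 xy [27. 42.] r 49 ang 57
side 0.63 87 xy [56. -2.] r 56 ang -2
side 0.44 11 xy [ 28. -42.] r 51 ang -56
side 0.43 99 xy [46. 25.] r 52 ang 28
top 0.34 1182 xy [ 82. 376.] r 385 ang 78
```

All five beads are now chained ahead of the head (57°, 30°, 0°, -30°, -58°) with little force. I'll continue, correcting the 5 mm x offset from the grip.

Request:
{"api": "play_rows", "payload": {"series": [[-0.043,-0.002,0.001,0,0,0],[-0.086,-0.008,0.003,0,0,0],[-0.128,-0.017,0.004,0,0,0],[-0.169,-0.03,0.005,0,0,0],[-0.206,-0.046,0.006,0,0,0]]}}

```text
time: 26.1
ee_pos: [0.5541, -0.1275, 0.2926]
eef_rot: [-0.0, 1.0, 0.0, 0.015]
ft_force: [-4.6, -0.6, -2.2]
width: 0.0214
grip_force: 60.0
```

Request:
{"api": "play_rows", "payload": {"series": [[-0.03,-0.02,0.001,0,0,0],[-0.059,-0.043,0.002,0,0,0],[-0.084,-0.068,0.003,0,0,0],[-0.107,-0.096,0.003,0,0,0],[-0.127,-0.127,0.004,0,0,0]]}}

```text
time: 26.6
ee_pos: [0.5726, -0.1464, 0.2925]
eef_rot: [-0.0, 1.0, 0.0, 0.014]
ft_force: [-4.2, 1.4, -1.8]
width: 0.0216
grip_force: 60.0
```

```bash
python3 tilt.py|grep -v 0.28; python3 see.py
```

```text
t 26.6 p [ 0.5726 -0.1464  0.2925] rot [[-1.0, -0.0, 0.028], [-0.0, 1.0, 0.001], [-0.028, 0.001, -1.0]] F [-4.2  1.4 -1.8] w 0.0216 g 60.0
F [-4.2  1.4 -1.8] M [ 0.6  1.4 -0. ]
0.59 5114 253 306 181 327
tilt y,x, dx: [ 0.0483 -0.0097  0.0061] 118.4375 2550.0 245
tilt y,x, dx: [ 0.0556 -0.0087  0.0053] 86.9375 2030.0 235
tilt y,x, dx: [ 0.0533 -0.0086  0.0056] 56.1875 1527.0 225
TIP rel [44.1 26.9  8.8]
t 26.75 p [ 0.5727 -0.1471  0.2928] rot [[-1.0, 0.001, 0.03], [0.001, 1.0, -0.001], [-0.03, -0.001, -1.0]] F [-1.8 -1.5 -2. ] w 0.0219 g 60.0
tcp rel [48.2 24.9] M [-0.35  0.7   0.  ]
wrist 0.78 1123 xy [-31. -45.] r 55 ang -125
wrist 0.61 958 xy [ 22. -47.] r 52 ang -65
wrist 0.59 860 xy [51. -3.] r 51 ang -4
wrist 0.58 1098 xy [ -5. -53.] r 53 ang -95
side 0.53 34 xy [-25. -42.] r 49 ang -121
side 0.48 54 xy [ 24. -43.] r 50 ang -61
side 0.39 53 xy [ 45. -29.] r 54 ang -33
```

Request:
{"api": "play_rows", "payload": {"series": [[-0.016,-0.032,0,0,0,0],[-0.029,-0.066,0.001,0,0,0],[-0.039,-0.101,0.001,0,0,0],[-0.045,-0.137,0.001,0,0,0],[-0.046,-0.173,0.001,0,0,0]]}}

```text
time: 27.55
ee_pos: [0.5797, -0.1709, 0.2926]
eef_rot: [-0.001, 1.0, 0.002, 0.014]
ft_force: [-5.0, 6.1, -1.9]
width: 0.0217
grip_force: 60.0
```

Request:
{"api": "play_rows", "payload": {"series": [[0.002,-0.035,0,0,0,0],[0.008,-0.07,0,0,0,0],[0.017,-0.104,-0.001,0,0,0],[0.03,-0.136,-0.001,0,0,0],[0.046,-0.166,-0.001,0,0,0]]}}

```text
time: 28.05
ee_pos: [0.5732, -0.1966, 0.2932]
eef_rot: [-0.001, 1.0, 0.001, 0.016]
ft_force: [-0.4, 5.3, -1.4]
width: 0.0217
grip_force: 60.0
```

Request:
{"api": "play_rows", "payload": {"series": [[0.02,-0.03,-0.001,0,0,0],[0.043,-0.059,-0.001,0,0,0],[0.068,-0.084,-0.002,0,0,0],[0.096,-0.107,-0.003,0,0,0],[0.127,-0.127,-0.004,0,0,0]]}}

```text
time: 28.55
ee_pos: [0.5538, -0.2166, 0.2934]
eef_rot: [-0.0, 1.0, -0.0, 0.016]
ft_force: [1.8, 1.2, -1.5]
width: 0.0217
grip_force: 60.0
```

```bash
python3 tilt.py|grep -v 0.28; python3 see.py
```

```text
t 28.55 p [ 0.5538 -0.2166  0.2934] rot [[-0.999, -0.0, 0.032], [-0.0, 1.0, -0.0], [-0.032, -0.0, -0.999]] F [ 1.8  1.2 -1.5] w 0.0217 g 60.0
F [ 1.8  1.2 -1.5] M [ 0.45 -0.53 -0.04]
0.7 1104 316 353 82 118
tilt y,x, dx: [-0.5    0.25  -0.009] 1104.0 1104.0 245
tilt y,x, dx: [-0.4  0.2  0. ] 1104.0 1104.0 235
tilt y,x, dx: [-0.2667  0.1333  0.    ] 1104.0 1104.0 225
0.69 5015 253 306 181 328
tilt y,x, dx: [ 0.0493 -0.0113  0.0057] 130.3125 2508.0 245
tilt y,x, dx: [ 0.0529 -0.0097  0.0053] 98.6875 1992.0 235
tilt y,x, dx: [ 0.0514 -0.0095  0.0054] 79.8125 1487.0 225
TIP rel [ 26.7 -43.5   9.6]
t 28.7 p [ 0.5532 -0.2172  0.2931] rot [[-1.0, 0.001, 0.03], [0.001, 1.0, -0.001], [-0.03, -0.001, -1.0]] F [-0.6  0.2 -1.5] w 0.0217 g 60.0
tcp rel [ 28.7 -45.2] M [ 0.04 -0.02 -0.  ]
wrist 0.93 1034 xy [-50. -26.] r 56 ang -153
wrist 0.83 1140 xy [-49.  28.] r 56 ang 150
wrist 0.76 850 xy [ -5. -54.] r 54 ang -95
wrist 0.74 949 xy [-31. -46.] r 55 ang -124
side 0.46 60 xy [-44. -24.] r 50 ang -151
side 0.4 94 xy [-54.  -2.] r 54 ang -178
top 0.72 809 xy [-1. 31.] r 31 ang 92
top 0.39 39 xy [-52.   2.] r 52 ang 178
```

Request:
{"api": "play_rows", "payload": {"series": [[0.032,-0.016,-0.001,0,0,0],[0.066,-0.029,-0.002,0,0,0],[0.101,-0.039,-0.003,0,0,0],[0.137,-0.045,-0.004,0,0,0],[0.173,-0.046,-0.005,0,0,0]]}}

```text
time: 29.5
ee_pos: [0.5276, -0.2233, 0.2934]
eef_rot: [-0.0, 1.0, -0.0, 0.016]
ft_force: [2.3, 1.3, -1.7]
width: 0.0215
grip_force: 60.0
```

Request:
{"api": "play_rows", "payload": {"series": [[0.036,0.002,-0.001,0,0,0],[0.072,0.008,-0.002,0,0,0],[0.107,0.017,-0.003,0,0,0],[0.141,0.03,-0.004,0,0,0],[0.173,0.046,-0.005,0,0,0]]}}

```text
time: 30.0
ee_pos: [0.5015, -0.2164, 0.2932]
eef_rot: [-0.0, 1.0, -0.0, 0.016]
ft_force: [2.4, -1.0, -1.3]
width: 0.0217
grip_force: 60.0
```

Request:
{"api": "play_rows", "payload": {"series": [[0.03,0.02,-0.001,0,0,0],[0.059,0.043,-0.002,0,0,0],[0.084,0.068,-0.003,0,0,0],[0.107,0.096,-0.003,0,0,0],[0.127,0.127,-0.004,0,0,0]]}}

```text
time: 30.5
ee_pos: [0.4824, -0.1973, 0.2931]
eef_rot: [0.0, 1.0, -0.0, 0.015]
ft_force: [0.9, -1.3, -0.7]
width: 0.0217
grip_force: 60.0
```

```bash
python3 tilt.py|grep TIP; python3 see.py
```

```text
TIP rel [-41.5 -23.9   9.5]
t 30.65 p [ 0.4823 -0.1967  0.2927] rot [[-1.0, -0.001, 0.029], [-0.001, 1.0, 0.001], [-0.029, 0.001, -1.0]] F [-0.  -0.7 -1.6] w 0.0217 g 60.0
tcp rel [-42.2 -24.7] M [ 0.06  0.13 -0.02]
wrist 0.73 626 xy [-1. 54.] r 54 ang 91
wrist 0.73 825 xy [-47.  31.] r 57 ang 146
wrist 0.71 709 xy [-54.   5.] r 55 ang 175
wrist 0.65 825 xy [-26.  49.] r 56 ang 118
side 0.63 125 xy [31. 38.] r 49 ang 51
top 0.52 38 xy [ 7. 58.] r 59 ang 83
top 0.48 72 xy [31. 46.] r 55 ang 56
```

Request:
{"api": "play_rows", "payload": {"series": [[0.021,0.032,0,0,0,0],[0.039,0.066,-0.001,0,0,0],[0.053,0.101,-0.002,0,0,0],[0.064,0.137,-0.002,0,0,0],[0.069,0.173,-0.002,0,0,0]]}}

```text
time: 31.45
ee_pos: [0.4729, -0.1715, 0.2937]
eef_rot: [0.0, 1.0, -0.001, 0.017]
ft_force: [4.2, -5.7, -1.8]
width: 0.0219
grip_force: 60.0
```

Request:
{"api": "play_rows", "payload": {"series": [[-0.002,0.036,0,0,0,0],[-0.008,0.072,0,0,0,0],[-0.017,0.107,0.001,0,0,0],[-0.03,0.141,0.001,0,0,0],[-0.046,0.173,0.001,0,0,0]]}}

```text
time: 31.95
ee_pos: [0.4795, -0.1466, 0.2934]
eef_rot: [0.0, 1.0, -0.002, 0.016]
ft_force: [3.1, -9.6, -2.4]
width: 0.0217
grip_force: 60.0
```

```bash
python3 tilt.py|grep -v 0.28; python3 see.py
```

```text
t 31.95 p [ 0.4795 -0.1466  0.2934] rot [[-0.999, 0.001, 0.032], [0.001, 1.0, -0.003], [-0.032, -0.003, -0.999]] F [ 3.1 -9.6 -2.4] w 0.0217 g 60.0
F [ 3.1 -9.6 -2.4] M [-3.07 -1.07  0.07]
0.72 4798 253 305 186 328
tilt y,x, dx: [-0.0176 -0.0061  0.0073] 193.25 2292.0 245
tilt y,x, dx: [-0.0087 -0.004   0.0069] 170.25 1777.0 235
tilt y,x, dx: [-0.012   0.0016  0.0073] 153.25 1281.0 225
TIP rel [-41.8  24.3   9.8]
t 32.1 p [ 0.4799 -0.1459  0.2934] rot [[-0.999, -0.0, 0.033], [-0.0, 1.0, -0.002], [-0.033, -0.002, -0.999]] F [ 4.8 -6.4 -1.6] w 0.0221 g 60.0
tcp rel [-44.6  26.1] M [-2.01 -1.55  0.08]
wrist 0.85 277 xy [-5. 62.] r 63 ang 94
wrist 0.67 536 xy [-30.  52.] r 60 ang 120
wrist 0.42 10269 xy [-93. 162.] r 187 ang 120
side 0.62 115 xy [ 2. 46.] r 46 ang 87
side 0.6 98 xy [-23.  42.] r 48 ang 118
side 0.58 117 xy [28. 40.] r 49 ang 55
side 0.5 123 xy [48. 24.] r 53 ang 27
side 0.4 125 xy [55. -7.] r 55 ang -7
top 0.59 52 xy [47. 27.] r 55 ang 30
top 0.58 64 xy [30. 47.] r 55 ang 58
```

Request:
{"api": "play_rows", "payload": {"series": [[-0.02,0.03,0.001,0,0,0],[-0.043,0.059,0.001,0,0,0],[-0.068,0.084,0.002,0,0,0],[-0.096,0.107,0.003,0,0,0],[-0.127,0.127,0.004,0,0,0]]}}

```text
time: 32.9
ee_pos: [0.4974, -0.128, 0.2924]
eef_rot: [0.001, 1.0, -0.001, 0.014]
ft_force: [-2.3, -9.6, -1.4]
width: 0.0216
grip_force: 60.0
```

Request:
{"api": "play_rows", "payload": {"series": [[-0.032,0.016,0.001,0,0,0],[-0.066,0.029,0.002,0,0,0],[-0.101,0.039,0.003,0,0,0],[-0.137,0.045,0.004,0,0,0],[-0.173,0.046,0.005,0,0,0]]}}

```text
time: 33.4
ee_pos: [0.5231, -0.1196, 0.2919]
eef_rot: [0.0, 1.0, -0.0, 0.012]
ft_force: [-5.8, -4.8, -2.0]
width: 0.0217
grip_force: 60.0
```

```bash
python3 tilt.py|grep -v 0.28; python3 see.py
```

```text
t 33.4 p [ 0.5231 -0.1196  0.2919] rot [[-1.0, 0.0, 0.025], [0.0, 1.0, -0.0], [-0.025, -0.0, -1.0]] F [-5.8 -4.8 -2. ] w 0.0217 g 60.0
F [-5.8 -4.8 -2. ] M [-1.38  1.71  0.03]
0.58 4953 253 305 181 327
tilt y,x, dx: [ 0.0653 -0.0059  0.0044] 137.6875 2474.0 245
tilt y,x, dx: [ 0.0691 -0.0061  0.0037] 105.8125 1967.0 235
tilt y,x, dx: [ 0.0655 -0.0029  0.0041] 80.25 1474.0 225
TIP rel [-6.3 52.7  8.1]
t 33.55 p [ 0.5237 -0.1196  0.292 ] rot [[-1.0, 0.0, 0.027], [0.0, 1.0, -0.0], [-0.027, -0.0, -1.0]] F [-2.6 -3.1 -4. ] w 0.0217 g 60.0
tcp rel [-0.8 52.4] M [-1.37  0.73  0.06]
wrist 0.84 642 xy [ 40. -22.] r 45 ang -29
wrist 0.78 416 xy [43.  6.] r 43 ang 8
wrist 0.72 965 xy [ 26. -43.] r 50 ang -59
wrist 0.72 82 xy [36. 22.] r 42 ang 31
wrist 0.15 106 xy [254. 229.] r 342 ang 42
side 0.49 99 xy [27. 42.] r 50 ang 58
side 0.47 95 xy [45. 25.] r 51 ang 29
side 0.45 57 xy [ 47. -25.] r 53 ang -28
side 0.19 176 xy [-2. 53.] r 53 ang 92
```

Same state as one turn ago, now at -624°. Finishing the last 96° to the far side, then dwell.

Request:
{"api": "play_rows", "payload": {"series": [[-0.043,-0.002,0.001,0,0,0],[-0.086,-0.008,0.003,0,0,0],[-0.128,-0.017,0.004,0,0,0],[-0.169,-0.03,0.005,0,0,0],[-0.206,-0.046,0.006,0,0,0]]}}

```text
time: 34.35
ee_pos: [0.5542, -0.1265, 0.2918]
eef_rot: [-0.0, 1.0, 0.0, 0.012]
ft_force: [-9.3, -2.7, -1.5]
width: 0.0215
grip_force: 60.0
```

Request:
{"api": "play_rows", "payload": {"series": [[-0.03,-0.02,0.001,0,0,0],[-0.059,-0.043,0.002,0,0,0],[-0.084,-0.068,0.003,0,0,0],[-0.107,-0.096,0.003,0,0,0],[-0.127,-0.127,0.004,0,0,0]]}}

```text
time: 34.85
ee_pos: [0.573, -0.1441, 0.2914]
eef_rot: [-0.001, 1.0, 0.002, 0.011]
ft_force: [-11.1, 1.8, -1.5]
width: 0.0218
grip_force: 60.0
```

Request:
{"api": "play_rows", "payload": {"series": [[-0.016,-0.032,0,0,0,0],[-0.029,-0.066,0.001,0,0,0],[-0.039,-0.101,0.001,0,0,0],[-0.045,-0.137,0.001,0,0,0],[-0.046,-0.173,0.001,0,0,0]]}}

```text
time: 35.35
ee_pos: [0.5809, -0.1683, 0.2918]
eef_rot: [-0.001, 1.0, 0.003, 0.013]
ft_force: [-8.0, 9.0, -2.1]
width: 0.0217
grip_force: 60.0
```

Request:
{"api": "play_rows", "payload": {"series": [[0,-0.02,0,0,0,0],[0,-0.02,0,0,0,0]]}}

```text
time: 35.55
ee_pos: [0.5807, -0.1728, 0.2919]
eef_rot: [-0.001, 1.0, 0.002, 0.013]
ft_force: [-6.7, 4.2, -2.6]
width: 0.0218
grip_force: 60.0
```

```bash
python3 tilt.py|grep -v 0.28; python3 see.py
```

```text
t 35.55 p [ 0.5807 -0.1728  0.2919] rot [[-1.0, -0.001, 0.026], [-0.001, 1.0, 0.004], [-0.026, 0.004, -1.0]] F [-6.7  4.2 -2.6] w 0.0218 g 60.0
F [-6.7  4.2 -2.6] M [1.51 2.28 0.06]
0.66 4916 253 306 180 327
tilt y,x, dx: [ 0.0597 -0.0109  0.0048] 114.625 2482.0 245
tilt y,x, dx: [ 0.0601 -0.0109  0.0047] 80.875 1973.0 235
tilt y,x, dx: [ 0.0622 -0.0109  0.0044] 66.5625 1477.0 225
TIP rel [51.7  1.5  8.2]
t 35.7 p [ 0.5807 -0.1728  0.2919] rot [[-1.0, -0.001, 0.026], [-0.001, 1.0, 0.003], [-0.026, 0.003, -1.0]] F [-7.3  4.  -2.3] w 0.0217 g 60.0
tcp rel [56.2 -0.8] M [1.48 2.23 0.04]
wrist 0.94 1006 xy [ -3. -53.] r 53 ang -93
wrist 0.93 1151 xy [-29. -46.] r 55 ang -122
wrist 0.85 955 xy [ 24. -47.] r 53 ang -63
wrist 0.77 941 xy [ 44. -28.] r 52 ang -32
wrist 0.72 272 xy [239. 200.] r 312 ang 40
wrist 0.7 1165 xy [-49. -27.] r 56 ang -151
side 0.63 38 xy [ -0. -48.] r 48 ang -90
side 0.58 70 xy [ 46. -28.] r 54 ang -31
side 0.58 72 xy [-43. -26.] r 51 ang -148
side 0.5 38 xy [ 26. -44.] r 51 ang -59
side 0.37 58 xy [-24. -43.] r 49 ang -120
side 0.26 148 xy [53.  2.] r 53 ang 2
```

The stir is complete. The tip is at (52, 1) mm from the dish centre, on the far side. All five beads are in the dish, at -32° to -151°, and most have moved well over 14 mm. I'll relieve contact, lift out, and travel back to the stand mouth.

Request:
{"api": "play_rows", "payload": {"series": [[0.015,0.004,0,0,0,0],[0.027,0.008,0,0,0,0],[0.027,0.008,0,0,0,0]]}}

```text
time: 36.3
ee_pos: [0.5776, -0.1729, 0.2935]
eef_rot: [-0.0, 1.0, 0.0, 0.016]
ft_force: [0.5, 2.0, -2.5]
width: 0.0216
grip_force: 60.0
```

Request:
{"api": "play_rows", "payload": {"series": [[-0.002,0,-0.08,0,0,0],[-0.005,0,-0.2,0,0,0],[-0.009,0,-0.36,0,0,0],[-0.013,0,-0.52,0,0,0],[-0.017,0,-0.667,0,0,0]]}}

```text
time: 36.8
ee_pos: [0.5767, -0.1737, 0.3957]
eef_rot: [0.0, 1.0, -0.0, 0.016]
ft_force: [-0.2, -0.7, -1.6]
width: 0.0217
grip_force: 60.0
```

Request:
{"api": "play_rows", "payload": {"series": [[0.05,0.16,0,0,0,0],[0.1,0.35,0,0,0,0],[0.15,0.54,0,0,0,0],[0.2,0.72,0,0,0,0],[0.222,0.78,0,0,0,0]]}}

```text
time: 37.3
ee_pos: [0.5432, -0.0536, 0.3933]
eef_rot: [-0.002, 1.0, 0.001, 0.016]
ft_force: [-1.4, 0.4, -1.8]
width: 0.0216
grip_force: 60.0
```

Request:
{"api": "play_rows", "payload": {"series": [[0.05,0.16,0,0,0,0],[0.1,0.35,0,0,0,0],[0.15,0.54,0,0,0,0],[0.2,0.72,0,0,0,0],[0.222,0.78,0,0,0,0]]}}

```text
time: 37.8
ee_pos: [0.5098, 0.0629, 0.392]
eef_rot: [-0.001, 1.0, 0.0, 0.016]
ft_force: [0.5, 0.0, -1.2]
width: 0.0216
grip_force: 60.0
```

Request:
{"api": "play_rows", "payload": {"series": [[0.05,0.16,0,0,-0.015,-0.1],[0.1,0.35,0,0,-0.03,-0.2],[0.15,0.54,0,0,-0.045,-0.31],[0.2,0.72,0,0,-0.065,-0.42],[0.222,0.78,0,0,-0.065,-0.42]]}}

```text
time: 38.3
ee_pos: [0.4757, 0.181, 0.3902]
eef_rot: [-0.113, 0.993, -0.001, 0.033]
ft_force: [-0.4, -0.6, -1.7]
width: 0.0219
grip_force: 60.0
```

Request:
{"api": "play_rows", "payload": {"series": [[0,0,0,0,0,0],[0,0,0,0,0,0]]}}

```text
time: 38.5
ee_pos: [0.4771, 0.1769, 0.3901]
eef_rot: [-0.109, 0.994, -0.002, 0.032]
ft_force: [0.8, -0.6, -2.3]
width: 0.0217
grip_force: 60.0
```

```bash
cat >> tilt.py <<'E'
ax=T[:3,:3]@R.from_rotvec([v[1],v[0],0]).as_matrix()@[0,0,1.]; og=T[:3,3]+T[:3,:3]@np.array([v[2]+v[0]*g,-v[1]*g,.1635+g]); print("axis",np.round(ax,3),"origin",np.round(og,4)); sx=np.array([np.cos(.22),np.sin(.22)]); dd=og[:2]-[.564,.198]; print("stand frame",np.round(1000*np.array([dd@sx,dd@[-sx[1],sx[0]]]),1))
E
python3 tilt.py; python3 see.py
```

```text
t 38.5 p [0.4771 0.1769 0.3901] rot [[-0.974, -0.217, 0.064], [-0.217, 0.976, 0.003], [-0.063, -0.011, -0.998]] F [ 0.8 -0.6 -2.3] w 0.0217 g 60.0
F [ 0.8 -0.6 -2.3] M [-0.03  0.1  -0.01]
0.96 4938 253 306 181 327
tilt y,x, dx: [ 0.057  -0.0123  0.0045] 116.5 2462.0 245
tilt y,x, dx: [ 0.0555 -0.0102  0.0044] 83.1875 1949.0 235
tilt y,x, dx: [ 0.0508 -0.0104  0.005 ] 58.0 1459.0 225
0.93 2937 354 431 176 255
tilt y,x, dx: [-0.5    0.25  -0.009] 2610.0 2610.0 245
tilt y,x, dx: [-0.4  0.2  0. ] 2184.0 2184.0 235
tilt y,x, dx: [-0.2667  0.1833  0.    ] 1713.0 1713.0 225
TIP rel [  6.8 335.2 109.4]
axis [ 0.355 -0.116 -0.928] origin [0.5021 0.1727 0.1881]
stand frame [-65.9 -11.2]
t 38.65 p [0.4772 0.1765 0.3901] rot [[-0.974, -0.216, 0.064], [-0.216, 0.976, 0.003], [-0.063, -0.011, -0.998]] F [-0.2 -0.2 -1.3] w 0.0219 g 60.0
tcp rel [-47.3 348.5] M [ 0.04  0.12 -0.03]
side 0.61 62 xy [ 45. -29.] r 53 ang -33
side 0.52 29 xy [-25. -43.] r 50 ang -121
side 0.47 19 xy [ -0. -49.] r 49 ang -90
side 0.47 48 xy [ 25. -44.] r 50 ang -60
top 0.62 55 xy [ 47. -28.] r 55 ang -31
top 0.57 61 xy [ 27. -49.] r 56 ang -61
top 0.42 65 xy [-27. -47.] r 54 ang -120
```

Request:
{"api": "play_rows", "payload": {"series": [[0.005,0.008,0.08,0,0,0],[0.01,0.014,0.16,0,0,0],[0.015,0.02,0.25,0,0,0],[0.021,0.022,0.333,0,0,0],[0.021,0.022,0.333,0,0,0]]}}

```text
time: 39.45
ee_pos: [0.4755, 0.1804, 0.3375]
eef_rot: [-0.11, 0.993, -0.002, 0.03]
ft_force: [-0.9, 0.4, -1.7]
width: 0.0219
grip_force: 60.0
```

Request:
{"api": "play_rows", "payload": {"series": [[0,0,0,0,0,0],[0,0,0,0,0,0]]}}

```text
time: 39.65
ee_pos: [0.4764, 0.1806, 0.3405]
eef_rot: [-0.11, 0.993, -0.001, 0.032]
ft_force: [0.5, 0.6, -1.6]
width: 0.0216
grip_force: 60.0
```

```bash
sed -i 's/in spotter.regions_of("wrist","spoon"):/in [q for q in spotter.regions_of("wrist","spoon") if 250<np.nonzero(q["pixels"])[1].mean()<310][:1]:/' tilt.py; python3 tilt.py
```

```text
t 39.65 p [0.4764 0.1806 0.3405] rot [[-0.974, -0.218, 0.065], [-0.218, 0.976, 0.004], [-0.064, -0.01, -0.998]] F [ 0.5  0.6 -1.6] w 0.0216 g 60.0
F [ 0.5  0.6 -1.6] M [ 0.05  0.1  -0.03]
0.86 5093 253 306 180 328
tilt y,x, dx: [ 0.0597 -0.0133  0.005 ] 99.9375 2530.0 245
tilt y,x, dx: [ 0.064  -0.0134  0.0045] 77.9375 2012.0 235
tilt y,x, dx: [ 0.0592 -0.0121  0.0052] 58.125 1514.0 225
TIP rel [-42.  352.5  56.8]
axis [ 0.005  0.003 -1.   ] origin [0.4821 0.1803 0.1372]
stand frame [-83.7   0.6]
```

The spoon is upright and aligned with the slot (+0.6 mm), with the collar 17 mm above the prongs. I'll insert.

Request:
{"api": "play_rows", "payload": {"series": [[-0.06,-0.002,0.004,0,0,0],[-0.12,-0.004,0.008,0,0,0],[-0.18,-0.005,0.011,0,0,0],[-0.24,-0.006,0.015,0,0,0],[-0.3,-0.007,0.019,0,0,0]]}}

```text
time: 40.3
ee_pos: [0.5213, 0.1896, 0.3398]
eef_rot: [-0.11, 0.993, -0.002, 0.032]
ft_force: [0.4, -0.0, -1.5]
width: 0.0217
grip_force: 60.0
```

Request:
{"api": "play_rows", "payload": {"series": [[-0.06,0,0.004,0,0,0],[-0.12,0,0.008,0,0,0],[-0.18,0,0.011,0,0,0],[-0.23,0,0.015,0,0,0],[-0.255,0,0.016,0,0,0]]}}

```text
time: 40.8
ee_pos: [0.5585, 0.1978, 0.3399]
eef_rot: [-0.11, 0.993, -0.002, 0.032]
ft_force: [-1.1, -0.6, -1.3]
width: 0.0216
grip_force: 60.0
```

Request:
{"api": "play_rows", "payload": {"series": [[0,0,0,0,0,0],[0,0,0,0,0,0]]}}

```text
time: 41.0
ee_pos: [0.5577, 0.1977, 0.3399]
eef_rot: [-0.11, 0.993, -0.002, 0.032]
ft_force: [0.2, 0.3, -1.5]
width: 0.0218
grip_force: 60.0
```

```bash
python3 tilt.py
```

```text
t 41.0 p [0.5577 0.1977 0.3399] rot [[-0.974, -0.218, 0.064], [-0.218, 0.976, 0.004], [-0.063, -0.01, -0.998]] F [ 0.2  0.3 -1.5] w 0.0218 g 60.0
F [ 0.2  0.3 -1.5] M [ 0.04  0.04 -0.02]
0.63 4875 253 306 180 328
tilt y,x, dx: [ 0.0542 -0.0254  0.0051] 305.9375 2297.0 245
tilt y,x, dx: [ 0.055  -0.0234  0.005 ] 283.125 1773.0 235
tilt y,x, dx: [ 0.0557 -0.0178  0.0049] 270.125 1271.0 225
TIP rel [ 39.5 370.3  56.3]
axis [ 0.006  0.009 -1.   ] origin [0.5635 0.1976 0.1367]
stand frame [-0.5 -0.3]
```

Request:
{"api": "play_rows", "payload": {"series": [[0.002,0,0.03,0,0,0],[0.004,0.001,0.06,0,0,0],[0.006,0.001,0.087,0,0,0],[0.006,0.001,0.093,0,0,0],[0.006,0.001,0.093,0,0,0]]}}

```text
time: 41.65
ee_pos: [0.5577, 0.1977, 0.3257]
eef_rot: [-0.11, 0.993, -0.002, 0.032]
ft_force: [0.8, 0.6, -2.1]
width: 0.0217
grip_force: 60.0
```

Request:
{"api": "play_rows", "payload": {"series": [[0,0,0.006,0,0,0],[0.001,0,0.012,0,0,0],[0.001,0,0.015,0,0,0],[0.001,0,0.015,0,0,0]]}}

```text
time: 42.05
ee_pos: [0.5578, 0.1977, 0.3241]
eef_rot: [-0.11, 0.993, -0.002, 0.032]
ft_force: [-1.6, -0.0, 1.8]
width: 0.0216
grip_force: 60.0
```

The collar is touching the prongs. I'll ease the grip and settle it, then open.

Request:
{"api": "play_rows", "payload": {"series": [[0,0,0.004,0,0,0],[0,0,0.006,0,0,0],[0,0,0.006,0,0,0],[0,0,0.006,0,0,0]], "squeeze": 4}}

```text
time: 42.45
ee_pos: [0.5581, 0.1977, 0.3236]
eef_rot: [-0.11, 0.993, -0.001, 0.033]
ft_force: [-1.0, -0.8, 5.1]
width: 0.0224
grip_force: 4.0
```

Request:
{"api": "play_rows", "payload": {"series": [[0,0,0,0,0,0],[0,0,0,0,0,0],[0,0,0,0,0,0],[0,0,0,0,0,0],[0,0,0,0,0,0]], "fingers": 0.2}}

```text
time: 42.95
ee_pos: [0.5578, 0.1977, 0.3227]
eef_rot: [-0.11, 0.993, -0.002, 0.032]
ft_force: [0.7, -0.9, 0.1]
width: 0.0501
grip_force: 0.0
```

```bash
python3 tilt.py; python3 - <<'E'
from h import *
for c in("side","top","wrist"):
    vision.camera(c); print(c,[(np.round(d["point"],3).tolist(),round(d["conf"],2)) for d in spotter.boxes_of(c,"spoon")])
E
```

```text
t 42.95 p [0.5578 0.1977 0.3227] rot [[-0.974, -0.218, 0.064], [-0.218, 0.976, 0.004], [-0.063, -0.01, -0.998]] F [ 0.7 -0.9  0.1] w 0.0501 g 0.0
F [ 0.7 -0.9  0.1] M [0.04 0.11 0.04]
0.7 5016 252 306 182 329
tilt y,x, dx: [ 0.0517 -0.0201  0.0044] 210.375 2318.0 245
tilt y,x, dx: [ 0.0562 -0.0202  0.004 ] 201.9375 1790.0 235
tilt y,x, dx: [ 0.0554 -0.018   0.004 ] 182.375 1302.0 225
TIP rel [ 40.6 370.5  39.1]
axis [ 0.006  0.009 -1.   ] origin [0.5646 0.1978 0.1195]
stand frame [ 0.5 -0.3]
side [([0.48, 0.272, 0.083], 0.71)]
top []
wrist [([0.557, 0.194, 0.159], 0.88), ([0.486, 0.277, 0.128], 0.75)]
```

The spoon hangs free at the seat, upright. I'll open fully and rise straight up.

Request:
{"api": "play_rows", "payload": {"series": [[0,0,0,0,0,0],[0,0,0,0,0,0],[0,0,0,0,0,0],[0,0,0,0,0,0]], "fingers": 1}}

```text
time: 43.8
ee_pos: [0.5579, 0.1977, 0.3229]
eef_rot: [-0.11, 0.993, -0.002, 0.032]
ft_force: [0.6, -0.0, -0.0]
width: 0.076
grip_force: 0.0
```

Request:
{"api": "play_rows", "payload": {"series": [[-0.006,-0.001,-0.1,0,0,0],[-0.016,-0.003,-0.25,0,0,0],[-0.03,-0.005,-0.47,0,0,0],[-0.044,-0.008,-0.7,0,0,0],[-0.055,-0.01,-0.865,0,0,0]]}}

```text
time: 44.3
ee_pos: [0.5578, 0.1973, 0.4567]
eef_rot: [-0.11, 0.993, -0.001, 0.034]
ft_force: [1.3, 0.0, -0.2]
width: 0.0869
grip_force: 0.0
```

Request:
{"api": "play_rows", "payload": {"series": [[0.2,0,-0.1,0,0,0],[0.4,0,-0.2,0,0,0],[0.4,0,-0.2,0,0,0],[0.4,0,-0.2,0,0,0],[0.4,0,-0.2,0,0,0]]}}

```text
time: 44.8
ee_pos: [0.4979, 0.1843, 0.4791]
eef_rot: [-0.11, 0.993, -0.002, 0.032]
ft_force: [0.9, 0.0, -0.5]
width: 0.0872
grip_force: 0.0
```

```bash
python3 - <<'E'
from h import *
for c in("side","top"):
    vision.camera(c)
    for n in("spoon","bead1","petri","bottle","beaker","pumpbox"): print(c,n,[(np.round(d["point"],3).tolist(),round(d["conf"],2)) for d in spotter.boxes_of(c,n)])
    for d in spotter.regions_of(c,"spoon"):
        ys,xs=np.nonzero(d["pixels"]); print(c,"reg",round(d["conf"],2),len(xs),xs.min(),xs.max(),ys.min(),ys.max(),np.round([xs.mean(),ys.mean()],1))
s=status.read_state(); pose(s)
E
python3 see.py
```

```text
side spoon [([0.565, 0.188, 0.13], 0.83), ([0.481, 0.276, 0.087], 0.6)]
side bead1 [([0.55, -0.216, 0.025], 0.44), ([0.566, -0.202, 0.027], 0.4), ([0.482, -0.204, 0.025], 0.38)]
side petri [([0.439, -0.02, 0.022], 0.81)]
side bottle [([0.782, 0.013, 0.087], 0.96)]
side beaker [([0.548, 0.389, 0.063], 0.95)]
side pumpbox [([0.603, -0.481, 0.045], 0.91)]
side reg 0.62 420 215 229 124 171 [221.7 147.7]
side reg 0.58 398 246 258 131 178 [251.5 154.1]
side reg 0.2 1320 238 291 145 196 [267.  172.5]
top spoon []
top bead1 [([0.571, -0.207, 0.025], 0.46), ([0.52, -0.225, 0.02], 0.46)]
top petri [([0.435, -0.009, 0.016], 0.97)]
top bottle [([0.772, 0.034, 0.1], 0.67)]
top beaker [([0.574, 0.424, 0.078], 0.65)]
top pumpbox [([0.595, -0.487, 0.047], 0.92)]
top reg 0.57 65 344 352 259 267 [348.3 263.4]
t 45.6 p [0.4975 0.1843 0.479 ] rot [[-0.974, -0.218, 0.064], [-0.218, 0.976, 0.004], [-0.063, -0.01, -0.998]] F [-0.4  0.5 -1.3] w 0.0869 g 0.0
t 45.6 p [0.4975 0.1843 0.479 ] rot [[-0.974, -0.218, 0.064], [-0.218, 0.976, 0.004], [-0.063, -0.01, -0.998]] F [-0.4  0.5 -1.3] w 0.0869 g 0.0
tcp rel [-27.  356.3] M [-0.01  0.07  0.05]
wrist 0.94 478 xy [ 43. -24.] r 49 ang -30
wrist 0.86 533 xy [-51. -18.] r 54 ang -160
wrist 0.69 139 xy [-28. -29.] r 40 ang -134
wrist 0.56 247 xy [ 19. -32.] r 38 ang -59
side 0.52 35 xy [ -1. -49.] r 49 ang -92
side 0.45 70 xy [ 45. -28.] r 53 ang -32
side 0.38 47 xy [-45. -26.] r 52 ang -150
side 0.36 38 xy [ 23. -44.] r 50 ang -62
top 0.47 42 xy [ 26. -49.] r 56 ang -62
top 0.43 74 xy [ 47. -29.] r 55 ang -32
top 0.42 57 xy [-27. -47.] r 54 ang -120
```

The spoon's side-view outline matches its starting one (columns 246–258, rows 131–178). Bystanders haven't moved, and the beads are in the dish. Handing in.

```bash
python3 -c "
from bench import job
print(job.close_job())"
```

```text
the job is handed in; nothing more can be done
None
```

The job is handed in at about 46 s with two clockwise turns done and the spoon back upright in its fork, released; all five beads are in the dish, four of them moved well over half a bead's width; the first try jammed, so I lifted out and restarted at the far side, and the first turn still needed a short step back.

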